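# Drive the seized rocker pins out of a carrier

### The arm

A 6-joint arm with a two-finger parallel gripper is mounted at the origin on the work surface. World frame = base frame: x ahead of the robot, y to its left, z up, the work surface at z = 0. Lengths are in m, angles in rad, forces in N, time in s.
With the tool pointing down it reaches from about 0.4 to 0.925 m from the base axis. Payload 3.4 kg.
Tool frame: the origin (TCP) lies at the very end of the fingers, on their centre line; the grasp point (between the pads) lies 19 mm behind it; z points along the fingers, y is the direction in which the jaws open and shut (so a half turn about z gives the same grasp; the last joint's range is limited). The gripper opens to 85 mm and grips with 20 to 120 N. Pads are 22 mm wide; open, the fingers measure 114 mm over their backs; the gripper's body (76 mm by 85 mm) begins 54 mm behind the grasp point. The pads swing forward as they close: fully open they stand 13 mm farther back than shut.
Start: joints at [-0.073, 0.307, 1.506, -0, 1.328, -0.073], TCP at [0.575, -0, 0.231] pointing down, gripper open.
Joint ranges: [-3.12, 3.12], [-1.05, 2.28], [0.14, 2.33], [-1.42, 4.57], [0.1, 2.73], [-2.68, 2.68]. Speed limits (rad/s): [2.57, 2.57, 3.14, 3.14, 3.14, 3.14].

### API

Orientations are given as a unit quaternion [x, y, z, w].
In Python, from bench import r, eyes, ticket gives the robot as it stands.
- The arm moves only by the tool servo_tool, never from a script. Its argument "plan" is one flat list of numbers, 5 for each row, row after row: the shift along the tool's x, y, z in m, then the turn about the tool's z in rad, then the closure, from -1 (fully open) to 1 (shut), so that 0 is half open. In form: [tx, ty, tz, turn, gripper, tx, ty, tz, turn, gripper, ...]. A call has 1 to 5 rows; each row shifts and turns the commanded pose from where the row before left it, along the tool's axes as they then stand; what a row does not reach is not made up. A row lasts 1/12 s, in which the tool goes at most 41.7 mm and 7.16 degrees, less where a joint would pass 70% of its speed; a pose out of reach is approached as far as the arm can. A call is refused whole if a number of a shift passes 0.0417 or a number of a turn 0.125, either way. A call with a gripper value outside its range is refused whole. The fingers move at their own pace and stop on an object; the grip force is fixed at half the most. Time passes only in rows, so rows that do not move let the fingers close. It gives the time, the measured TCP pose, the force and the opening at its end, in the units of the state.
- r.sense(): the state, without advancing time (a new reading comes with each control period).
- eyes.capture(name): name is "scene" or "side" or "wrist"; returns the picture (400x640x3 uint8, blue, green, red); there is no depth.
- eyes.calibration(name): a dict with "K" (3x3 intrinsics, pixels), "dist_coeffs" ([k1, k2, p1, p2, k3] as OpenCV has them; the pictures are not rectified), "R" (3x3) and "t" (3): a world point X has camera coordinates R X + t. Camera axes: x right, y down, z forward; pixel columns grow to the right and rows downward; lengths in m; the calibration is good to about 2 mm. A picture is of the moment at which its call begins: read the wrist's pose just before it. calibration takes no time and is no camera call; for the wrist camera it gives the pose at the moment of the call.
- ticket.sign_off(): hands the job in, once; it reports no verdict.
Trained networks look in the newest picture that a camera, given by its name, has taken for a name from the list of things; names that differ only in an ending like _2 or _b are one class to them, and where a whole thing is asked for, a point or a joint stands for the part that bears it (a point fixed in the world has none). Each returns a list of dicts, best first, with "p" (0 to 1); they miss things now and then, are a little off and sometimes report something else, mostly with a low value. They report only what shows in the picture. A call takes as long as a camera call. They do not tell look-alikes from the thing itself.
- eyes.regions_of(camera, label): "mask" (400x640 bool, what is visible of it) and "bbox" ([left, top, width, height] in pixels, round what is visible of it).
- eyes.landmark_of(camera, label): "centre" ([column, row] in pixels: a listed point, or the origin of a listed thing).
The state is a dict: "clock": time; "qpos": joint angles; "joint_vel": joint speeds; "joint_torque": joint torques, N m; "tool_pos": TCP position; "orientation": TCP orientation; "force": force on the tool from outside, world axes, zero at the start; "torque": the same for the moment, N m; "opening": finger opening in m.
Only numpy, scipy, OpenCV 4.12 (cv2) and the standard library are available. Lean on these libraries where they do the work, as an engineer would, in place of code of your own. Each camera call takes 0.05 s, during which the arm holds its last target.

### The job

Press the red clamp lever down until its catch holds it. Then take the wooden-handled drift and push every rocker pin stuck in the carrier out of the far end of its bore into the orange catch tray; when all of them lie in the tray, put them in the black parts bin, lay the drift back flat on the rubber mat, and leave the other things on the bench where they are.

Things in the scene. Friction and masses are not known exactly. Their poses are not given: they have to be found in the camera images.
- carrier: aluminium rocker carrier of an engine, bolted to the bench (does not move): a block 210 x 60 mm on a 6 mm steel base plate, its top at z 64 mm. Origin: bench level under the block's middle; x along the row of four bores, y along the bores, z up. A sprung brass shoe in the top presses on the middle of each bore; slots beside it show the pins
- bores (a point): middle of the row of the bores' entry mouths, at carrier (0, +30, 42) mm. Four straight bores 22 mm in diameter run right through the block along its y, axes at carrier x -75, -25, +25, +75 mm and z 42 mm; entry mouths in the +y face (y +30 mm), far ends in the -y face (y -30 mm)
- tray (a point): middle of the floor of the orange catch tray along the carrier's -y face, at carrier (0, -95, 20) mm; floor x -105 to +105 mm, y -30 to -160 mm, at z 20 mm, with low lips that reach z 24 mm. A pin pushed out drops about 11 mm
- clamp_hinge (a point): hinge of the hold-down clamp, at carrier x 138, y -30, z 66 mm; the lever turns about the carrier's x axis
- clamp_pad (a point): middle of the top face of the black rubber paddle (30 x 42 mm) near the end of the red clamp lever, 158 mm from the hinge, on the +y side; it stands up at about 29 degrees when open and comes down to level
- clamp (a joint): angle of the clamp lever, rad: 0 open (sprung up), about 0.49 when the catch holds it down, 0.53 hard stop. Pressed down on the paddle with about 10 N; close to the bottom a catch on the blue post beside it snaps over the lever's side nub and keeps it there
- drift_handle (a point): the drift, middle of its wooden handle (28 x 28 mm square, 100 mm long). A steel rod 12 mm in diameter sticks out of one end in line with the handle, along the drift's own -y; the rod's tip is 140 mm from this point. It lies on the mat with its rod roughly towards the carrier. 0.2 kg
- mat: black rubber tool mat on the bench, fixed, 150 mm (its x) x 230 mm (its y), 3 mm thick; origin at bench level in its middle
- bin: black open parts bin, loose, 160 (its x) x 120 (its y) x 40 mm high, wall and floor 4 mm; origin under the middle of its floor. 0.6 kg
- pin1_mid (a point): middle of a plain steel rocker pin, 20 mm in diameter, 40 mm long, its axis along its own y; when present it starts stuck in bore 1, and about 9 N along the bore moves it. None if there is no such pin
- pin1: the same pin; its own frame has its origin 10 mm from its axis, so take pin1_mid for its position
- pin2_mid (a point): middle of a plain steel rocker pin, 20 mm in diameter, 40 mm long, its axis along its own y; when present it starts stuck in bore 2, and about 9 N along the bore moves it. None if there is no such pin
- pin2: the same pin; its own frame has its origin 10 mm from its axis, so take pin2_mid for its position
- pin3_mid (a point): middle of a plain steel rocker pin, 20 mm in diameter, 40 mm long, its axis along its own y; when present it starts stuck in bore 3, and about 9 N along the bore moves it. None if there is no such pin
- pin3: the same pin; its own frame has its origin 10 mm from its axis, so take pin3_mid for its position
- pin4_mid (a point): middle of a plain steel rocker pin, 20 mm in diameter, 40 mm long, its axis along its own y; when present it starts stuck in bore 4, and about 9 N along the bore moves it. None if there is no such pin
- pin4: the same pin; its own frame has its origin 10 mm from its axis, so take pin4_mid for its position
- drift: the drift; origin at the underside of the handle's middle, 14 mm from its axis
- wrench_at (a point): open spanner 180 mm long lying on the bench (bystander)
- tape_at (a point): roll of tape 90 mm across, 25 mm high (bystander)
- jar_at (a point): jar 60 mm across, 70 mm high (bystander)
- sparkplug_at (a point): spark plug standing up, 24 mm across, 62 mm high (bystander)
- screwdriver_at (a point): screwdriver 200 mm long lying on the bench (bystander)
There are look-alikes about, which are no part of the job. What is shaped like the bin but turquoise is not meant.

How it is judged:
By the outcome, as a careful person would: the job done as asked, in the order asked, and still so for the second after the job is handed in, with the robot touching nothing.
Of pin1, pin2, pin3, pin4 only 2 to 4 are there at a start; the rules pass over those that are not, and their reading is None.
At some moment in a run one of drift, bin may be knocked a few centimetres aside while the robot is not near it.
Once in a run the grip may slacken for a moment while it holds something.
It also fails if it takes over 210 s, if anything falls off the work surface, if the arm or the gripper's body presses on something with over 40 N, if the wrist force passes 120 N, or if a joint passes its speed limit or range.

## Working session

There is one attempt and no reset: what is moved stays moved. The work goes in short steps, Python scripts to look and compute and a tool call to move; the robot and the scene stay as the last step left them, time stands still between calls to the robot, and variables do not carry over. Pictures are saved under pics/ and viewed, and the job is handed in when it is done.

Besides the shell and the picture viewer there is one more tool, called after "Emit:" as name(argument=value, ...) on one line, values as JSON. servo_tool: Moves the arm, as the interface text tells. Its arguments: {"type":"object","properties":{"plan":{"type":"array"}},"required":["plan"]}

```bash
ls; mkdir -p pics; cat > h.py <<'E'
import numpy as np, cv2
from bench import r, eyes, ticket
def snap(n,f):
    im=eyes.capture(n); cv2.imwrite('pics/'+f,im); return im
E
python3 - <<'E'
from h import *
for n in ("scene","side","wrist"):
    snap(n,n+'0.png'); c=eyes.calibration(n); print(n,np.round(c['K'],1).tolist(),c['dist_coeffs'],'C',np.round(-np.array(c['R']).T@c['t'],3))
s=r.sense(); print(s)
E
```

```text
pics
scene [[409.3, 0.0, 319.5], [0.0, 409.3, 193.0], [0.0, 0.0, 1.0]] [-0.00568182  0.          0.          0.          0.        ] C [1.266 0.123 0.943]
side [[374.7, 0.0, 323.2], [0.0, 374.7, 192.0], [0.0, 0.0, 1.0]] [-0.07865144  0.          0.          0.          0.        ] C [0.444 0.644 0.822]
wrist [[331.8, 0.0, 324.5], [0.0, 331.8, 193.0], [0.0, 0.0, 1.0]] [-0.01764672  0.          0.          0.          0.        ] C [0.575 0.067 0.372]
{'clock': 0.15, 'qpos': array([-7.35086153e-02,  3.07430221e-01,  1.50734082e+00,  9.69355887e-06,
        1.32842983e+00, -7.35191103e-02]), 'joint_vel': array([ 1.75277311e-04, -3.16829371e-03, -3.02567616e-03,  4.05906022e-04,
        1.23815380e-03, -3.29778041e-05]), 'joint_torque': array([ 7.71606137e-04, -4.57977819e+01, -2.52218986e+01, -9.54763436e-05,
        8.49722768e-03, -4.89260890e-05]), 'tool_pos': array([5.74477025e-01, 1.25368796e-05, 2.30588284e-01]), 'orientation': array([ 7.07103667e-01,  7.07109438e-01, -5.21728339e-04, -6.11885888e-04]), 'force': array([ 0.49755304, -0.39280622,  0.37252748]), 'torque': array([-0.01438484, -0.04023272,  0.01563343]), 'opening': 0.08554695638367969}
```

View pics/scene0.png

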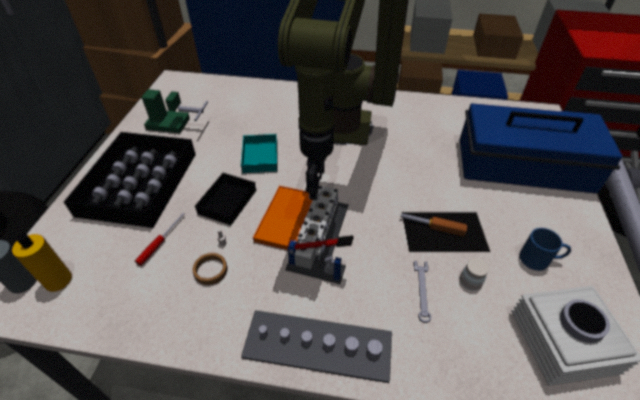

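View pics/side0.png

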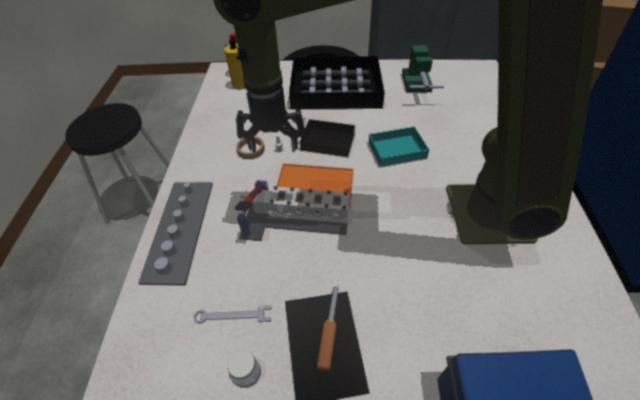

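View pics/wrist0.png

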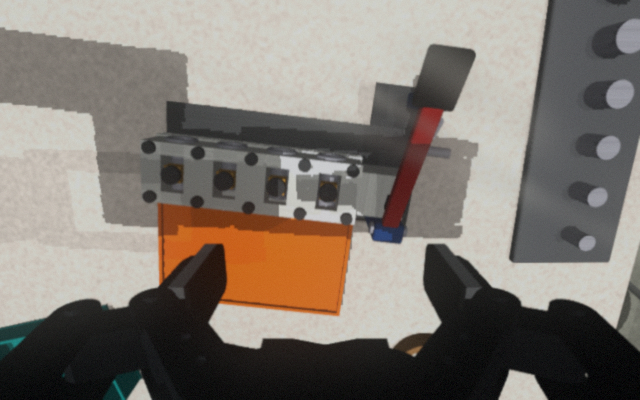

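```bash
cat >> h.py <<'E'
def ray(n,px,cal=None):
    c=cal or eyes.calibration(n)
    u=cv2.undistortPoints(np.array([[px]],float),np.array(c['K']),np.array(c['dist_coeffs']))[0,0]
    R=np.array(c['R']);d=R.T@np.array([u[0],u[1],1]);return -R.T@np.array(c['t']).ravel(),d
def atz(n,px,z,cal=None):
    C,d=ray(n,px,cal);return C+d*(z-C[2])/d[2]
def proj(n,X):
    c=eyes.calibration(n);R=np.array(c['R'])
    return cv2.projectPoints(np.array(X,float).reshape(-1,1,3),cv2.Rodrigues(R)[0],np.array(c['t'],float),np.array(c['K']),np.array(c['dist_coeffs']))[0][:,0]
def lm(n,label,z,k=2):
    for d in eyes.landmark_of(n,label)[:k]:
        print(n,label,'p%.2f'%d['p'],np.round(d['centre'],1),np.round(atz(n,d['centre'],z)[:2],4))
E
python3 - <<'E'
from h import *
for n in ("scene","side","wrist"):
    eyes.capture(n)
    for l,z in dict(carrier=0,bores=.042,tray=.02,clamp_hinge=.066,clamp_pad=.142,drift_handle=.017,drift=.003,mat=0,bin=0,pin1_mid=.042,pin2_mid=.042,pin3_mid=.042,pin4_mid=.042).items(): lm(n,l,z)
E
```

```text
scene carrier p0.62 [316.4 224.7] [ 0.4994 -0.0129]
scene bores p0.61 [327.3 219.9] [0.5109 0.0211]
scene tray p0.77 [288.6 216. ] [ 0.496  -0.0972]
scene tray p0.42 [476.  274.4] [0.6147 0.4328]
scene clamp_hinge p0.72 [291.1 243.2] [ 0.6268 -0.0592]
scene clamp_pad p0.85 [344.6 237.9] [0.6451 0.0831]
scene clamp_pad p0.42 [475.2 276.3] [0.7063 0.3896]
scene drift_handle p0.75 [213.9 266.8] [ 0.7016 -0.2572]
scene drift_handle p0.66 [451.7 226.2] [0.4551 0.3801]
scene drift p0.57 [447.1 231.8] [0.4666 0.3694]
scene mat p0.60 [444.2 232.7] [0.4689 0.3617]
scene bin p0.98 [227.9 199.4] [ 0.4427 -0.3059]
scene bin p0.73 [260.4 156.9] [ 0.2284 -0.2578]
side carrier p0.73 [312.4 214.5] [0.4946 0.0006]
side bores p0.81 [308.2 210.5] [0.5036 0.0199]
side tray p0.96 [315.  183.3] [ 0.4887 -0.0991]
side clamp_hinge p0.68 [262.  187.2] [ 0.6313 -0.0437]
side clamp_pad p0.64 [241.9 201.1] [0.6559 0.0698]
side drift_handle p0.62 [328.  343.4] [0.4516 0.3635]
side drift p0.80 [326.5 350.6] [0.455  0.3742]
side mat p0.67 [325.1 344.6] [0.458  0.3602]
side mat p0.65 [242.8 369.1] [0.6312 0.4134]
side bin p0.96 [327.1 143.4] [ 0.4535 -0.2972]
side bin p0.71 [396.6 153.8] [ 0.2301 -0.244 ]
side pin3_mid p0.35 [243.9 369.7] [0.6193 0.4263]
wrist carrier p0.90 [263.  168.4] [ 0.505  -0.0056]
wrist bores p0.89 [254.  148.3] [0.505 0.023]
wrist bores p0.61 [383.4 229.7] [ 0.6382 -0.064 ]
wrist tray p0.57 [250.8 253.2] [ 0.4896 -0.1018]
wrist tray p0.27 [278.6 174. ] [ 0.5255 -0.0079]
wrist clamp_hinge p0.59 [384.7 226. ] [ 0.6347 -0.0506]
wrist clamp_pad p0.70 [437.8  79. ] [0.6504 0.0822]
wrist pin1_mid p0.62 [180.5 170. ] [0.4287 0.001 ]
wrist pin2_mid p0.45 [227.4 166.1] [0.477 0.005]
wrist pin3_mid p0.61 [279.1 175. ] [ 0.5291 -0.0043]
wrist pin4_mid p0.77 [327.7 186.7] [ 0.5786 -0.0166]
```

```bash
python3 - <<'E'
from h import *
im=cv2.imread('pics/wrist0.png')[90:250,120:420]
cv2.imwrite('pics/w0z.png',cv2.resize(im,None,fx=2.66,fy=2.66,interpolation=cv2.INTER_CUBIC))
E
```

```text
(no output)
```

View pics/w0z.png

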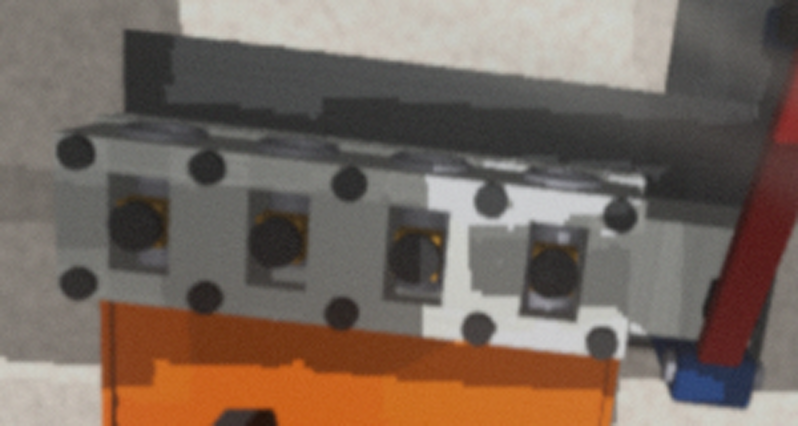

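```bash
python3 - <<'E'
from h import *
f=lambda p,z=.064: atz('wrist',(p[0]/2.66+120-.3,p[1]/2.66+90-.3),z)[:2]
P=[f(p) for p in [(76,152),(78,283),(620,215),(602,343),(57,135),(57,290),(625,357),(645,193)]]
print(np.round(P,4)); a,b,c,d=P[:4]
print((a+b+c+d)/4, np.arctan2(*(c-a)[::-1]),np.arctan2(*(d-b)[::-1]), np.linalg.norm(c-a),np.linalg.norm(a-b))
cx=(a+b+c+d)/4; 
for yaw in(-.115,):
  R=np.array([[np.cos(yaw),-np.sin(yaw)],[np.sin(yaw),np.cos(yaw)]])
  im=cv2.imread('pics/wrist0.png')
  W=lambda q:np.r_[cx+R@np.array(q[:2]),q[2]]
  pts=[(sx*.105,sy*.03,.064) for sx in(-1,1) for sy in(-1,1)]+[(x,.03,.042) for x in(-.075,-.025,.025,.075)]+[(x,y,.02) for x in(-.105,.105) for y in(-.03,-.16)]+[(.138,-.03,.066),(.138,-.03+.158*np.cos(.506),.066+.158*np.sin(.506))]
  for n in('wrist','side','scene'):
    im=cv2.imread(f'pics/{n}0.png'); q=proj(n,[W(p) for p in pts])
    im=cv2.resize(im,None,fx=3,fy=3,interpolation=cv2.INTER_CUBIC)
    for u in q: cv2.circle(im,tuple(int(round(3*t+1)) for t in u),4,(0,255,0),1)
    m=(q*3).mean(0).astype(int); cv2.imwrite(f'pics/fit_{n}.png',im[max(0,m[1]-300):m[1]+300,max(0,m[0]-400):m[0]+400])
  print([np.round(W(p),4).tolist() for p in pts[-2:]])
E
```

```text
[[ 0.4106  0.0275]
 [ 0.4047 -0.0203]
 [ 0.6022  0.0047]
 [ 0.5965 -0.0436]
 [ 0.4047  0.0335]
 [ 0.3965 -0.023 ]
 [ 0.6052 -0.0491]
 [ 0.6108  0.0127]]
[ 0.50349326 -0.00792347] -0.11832397671680803 -0.12049762570976486 0.19287672341256742 0.04821333944642673
[[0.6371, -0.0536, 0.066], [0.653, 0.0837, 0.1426]]
```

View pics/fit_wrist.png

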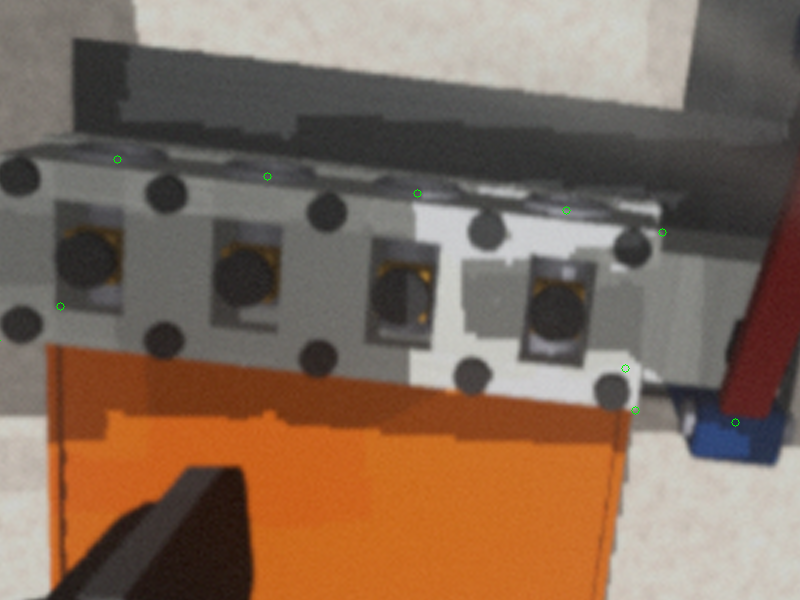

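View pics/fit_side.png

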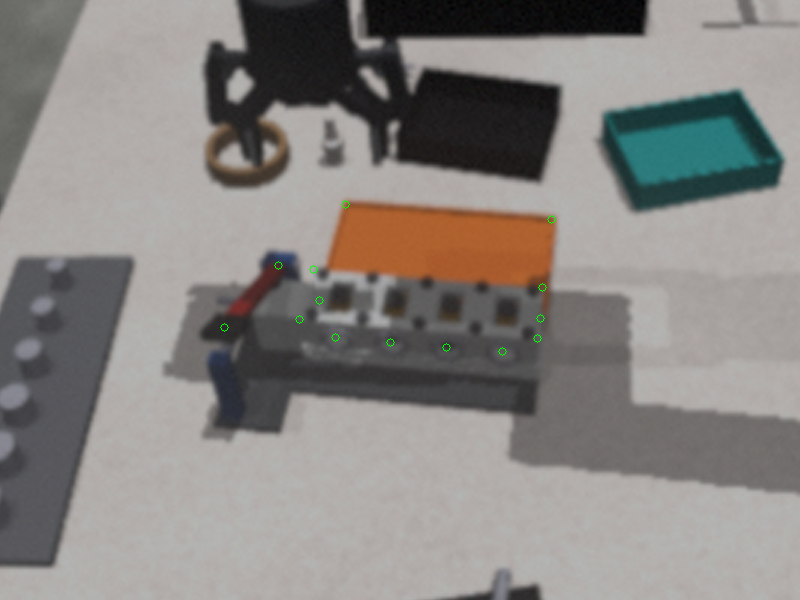

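Emit:
servo_tool(plan=[0,0,0,0.118,1,0.034,0.0227,0.018,0,1,0.034,0.0227,0.018,0,1,0.0337,0.0226,0.018,0,1,0,0,0,0,1])

```text
clock: 2.67
tool_pos: [0.6519, 0.0918, 0.1766]
orientation: [0.747, 0.665, 0.0, -0.002]
force: [-0.1, -0.8, -0.4]
opening: 0.0255
```

```bash
cat >> h.py <<'E'
YAW=-.118;CX=np.array([.5035,-.008])
RC=np.array([[np.cos(YAW),-np.sin(YAW)],[np.sin(YAW),np.cos(YAW)]])
def car(p): p=np.array(p,float); return np.r_[RC.T@(p[:2]-CX),p[2:]]
def wor(p): p=np.array(p,float); return np.r_[CX+RC@p[:2],p[2:]]
def st():
    s=r.sense(); from scipy.spatial.transform import Rotation as Ro
    M=Ro.from_quat(s['orientation']).as_matrix()
    print('t',round(s['clock'],2),'tcp',np.round(s['tool_pos'],4),'car',np.round(car(s['tool_pos']),4),'toolx ang %.3f'%np.arctan2(M[1,0],M[0,0]),'F',np.round(s['force'],1),'op %.4f'%s['opening'])
    return s,M
E
python3 -c "
from h import *
st(); snap('scene','a1.png'); snap('wrist','a1w.png')"
```

```text
t 2.67 tcp [0.6519 0.0918 0.1766] car [0.1356 0.1166 0.1766] toolx ang 1.456 F [-0.1 -0.8 -0.4] op 0.0255
```

View pics/a1w.png

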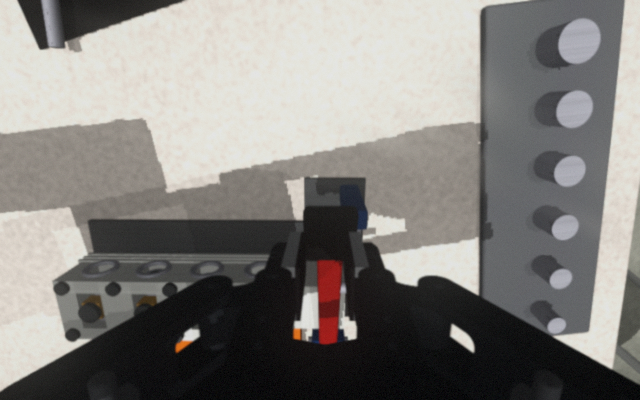

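View pics/a1.png

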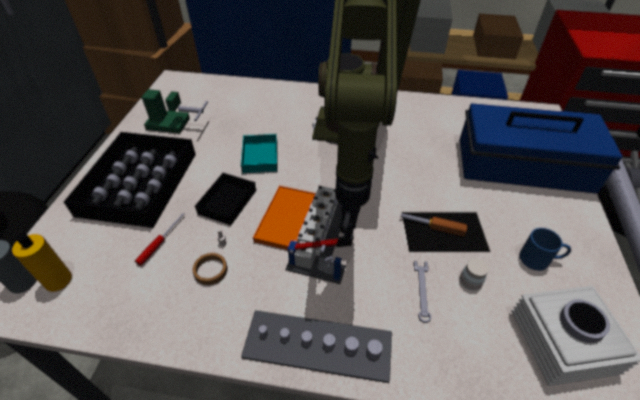

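Emit:
servo_tool(plan=[0.002,-0.004,0.01,0,1,0,0,0.01,0,1,0,0,0.01,0,1,0,0,0.01,0,1,0,0,0.006,0,1])

```text
clock: 3.18
tool_pos: [0.6448, 0.0887, 0.1338]
orientation: [0.748, 0.664, -0.0, -0.0]
force: [-1.0, 0.3, 2.1]
opening: -0.0002
```

Emit:
servo_tool(plan=[0,0,0.01,0,1,0,0,0.01,0,1,0,0,0.01,0,1,0,0,0.008,0,1,0,0,0,0,1])

```text
clock: 3.6
tool_pos: [0.6459, 0.09, 0.0955]
orientation: [0.748, 0.664, 0.0, -0.0]
force: [1.1, 1.5, 4.7]
opening: 0.0004
```

```bash
python3 -c "
from h import *
st(); im=snap('side','a2.png'); cv2.imwrite('pics/a2z.png',cv2.resize(im[100:260,180:380],None,fx=3,fy=3))"
```

```text
t 3.6 tcp [0.6459 0.09   0.0955] car [0.1299 0.1141 0.0955] toolx ang 1.453 F [1.1 1.5 4.7] op 0.0004
```

View pics/a2z.png

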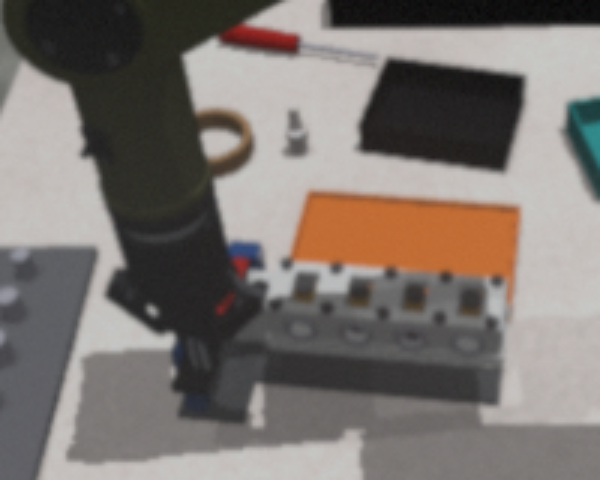

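Lever is going down with a spring force near 5 N. Continue in small steps.

Emit:
servo_tool(plan=[0,0,0.006,0,1,0,0,0.006,0,1,0,0,0.004,0,1,0,0,0.003,0,1,0,0,0.002,0,1])

```text
clock: 4.07
tool_pos: [0.6465, 0.0905, 0.0759]
orientation: [0.748, 0.664, 0.001, 0.0]
force: [0.8, 3.8, 4.4]
opening: -0.0004
```

Emit:
servo_tool(plan=[0,0,0.002,0,1,0,0,0.002,0,1,0,0,0.002,0,1])

```text
clock: 4.32
tool_pos: [0.6461, 0.0897, 0.0697]
orientation: [0.748, 0.664, 0.001, 0.0]
force: [1.1, 2.3, 5.4]
opening: 0.0005
```

Emit:
servo_tool(plan=[0,0,0.0015,0,1,0,0,0.0015,0,1,0,0,0.0015,0,1])

```text
clock: 4.57
tool_pos: [0.6462, 0.0898, 0.0661]
orientation: [0.748, 0.664, 0.001, 0.0]
force: [-1.3, 3.5, 17.1]
opening: -0.0001
```

Emit:
servo_tool(plan=[0,0,0.001,0,1,0,0,0.001,0,1,0,0,0,0,1])

```text
clock: 4.82
tool_pos: [0.6463, 0.0898, 0.066]
orientation: [0.748, 0.664, 0.001, 0.001]
force: [-3.4, 3.2, 17.9]
opening: -0.0001
```

Emit:
servo_tool(plan=[0,0,0.001,0,1,0,0,0.001,0,1,0,0,0.0,0,1])

```text
clock: 5.07
tool_pos: [0.6463, 0.0898, 0.0654]
orientation: [0.748, 0.664, 0.001, 0.001]
force: [-5.3, 1.7, 26.3]
opening: 0.0002
```

Emit:
servo_tool(plan=[0,0,-0.02,0,1,0,0,-0.02,0,1,0,0,-0.03,0,-1,0.0417,0,-0.03,0,-1,0.0417,0,-0.03,0,-1])

```text
clock: 5.48
tool_pos: [0.6527, 0.1543, 0.18]
orientation: [0.749, 0.663, -0.002, -0.0]
force: [1.2, 1.2, 0.5]
opening: 0.0358
```

```bash
python3 -c "
from h import *
st(); im=snap('side','a3.png'); cv2.imwrite('pics/a3z.png',cv2.resize(im[100:260,180:380],None,fx=3,fy=3)); snap('wrist','a3w.png')"
```

```text
t 5.48 tcp [0.6527 0.1543 0.18  ] car [0.1291 0.1788 0.18  ] toolx ang 1.449 F [1.2 1.2 0.5] op 0.0358
```

View pics/a3z.png

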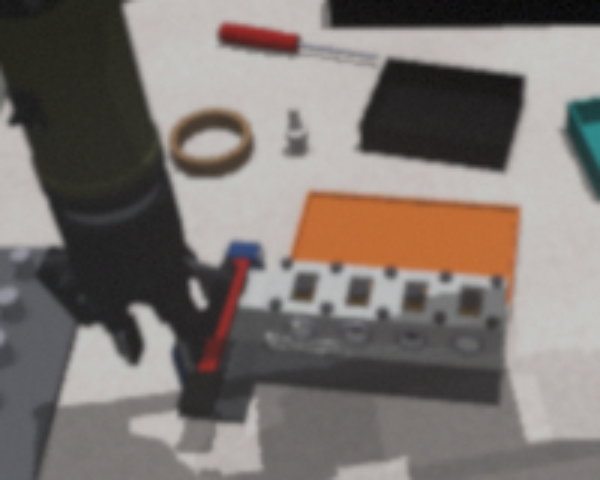

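View pics/a3w.png

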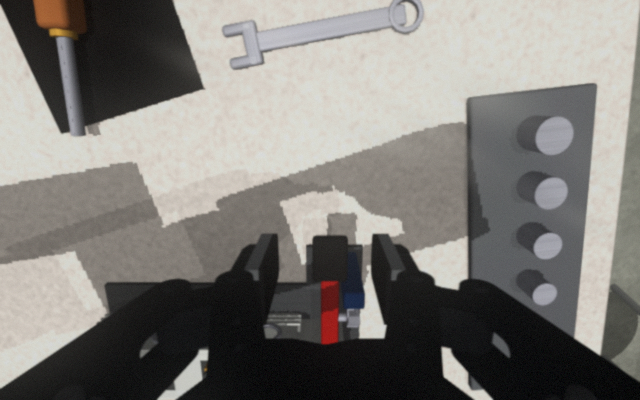

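Emit:
servo_tool(plan=[0.0216,-0.0304,-0.0114,0,-1,0.0216,-0.0304,-0.0114,0,-1,0.0216,-0.0304,-0.0114,0,-1,0.0216,-0.0304,-0.0114,0,-1,0.0216,-0.0304,-0.0114,0,-1])

```text
clock: 6.0
tool_pos: [0.5132, 0.281, 0.2356]
orientation: [0.748, 0.664, -0.002, 0.0]
force: [-0.2, 1.5, 0.2]
opening: 0.0854
```

Emit:
servo_tool(plan=[0.0216,-0.0304,-0.0114,0,-1,0.0216,-0.0304,-0.0114,0,-1,0,0,0,0,-1])

```text
clock: 6.25
tool_pos: [0.4553, 0.3349, 0.2607]
orientation: [0.746, 0.666, -0.0, -0.001]
force: [0.1, 0.1, 0.6]
opening: 0.0857
```

```bash
python3 -c "
from h import *
st(); im=snap('wrist','b1w.png'); snap('side','b1s.png')
for n in ('wrist','side'):
  for l,z in (('drift_handle',.017),('drift',.003),('mat',0)): lm(n,l,z)
"
```

```text
t 6.25 tcp [0.4553 0.3349 0.2607] car [-0.0883  0.3348  0.2607] toolx ang 1.458 F [0.1 0.1 0.6] op 0.0857
wrist drift_handle p0.58 [321.3 135.7] [0.4596 0.3608]
wrist drift p0.59 [319.  136.4] [0.4569 0.3586]
wrist mat p0.79 [325.4 137.7] [0.4646 0.3558]
side drift_handle p0.92 [326.3 345.5] [0.4552 0.368 ]
side drift p0.72 [325.3 347.1] [0.4575 0.3667]
side mat p0.65 [324.3 345.3] [0.4598 0.3617]
```

View pics/b1w.png

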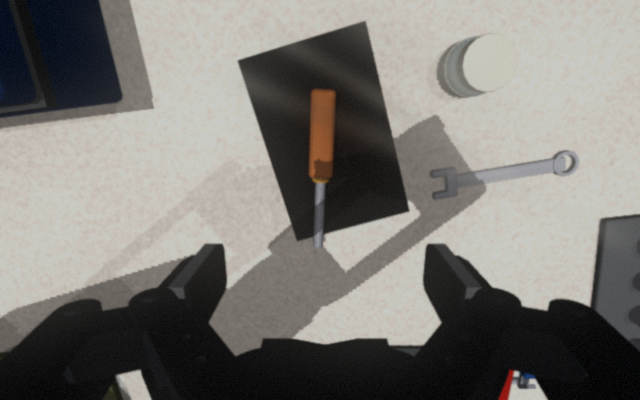

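```bash
cat > drift.py <<'E'
from h import *
def drift():
    eyes.capture('wrist'); 
    d=eyes.regions_of('wrist','drift')
    m=d[0]['mask']; print('p',d[0]['p'],d[0]['bbox'])
    ys,xs=np.nonzero(m); P=np.array([atz('wrist',(x,y),.017)[:2] for x,y in zip(xs,ys)])
    c=P.mean(0);u=np.linalg.svd(P-c,full_matrices=False)[2][0]; t=(P-c)@u; 
    return P,c,u,t
E
python3 -c "
from drift import *
P,c,u,t=drift()
print(c,u,np.ptp(t), 'perp', np.ptp((P-c)@np.array([-u[1],u[0]])))
a=atz('wrist',(322.8,90),.031);b=atz('wrist',(320,179),.031);e=atz('wrist',(318.5,248),.017);print(a,b,e,np.linalg.norm(a-b))
h=(a+b)/2; print('h',h,'tip dist',np.linalg.norm(h[:2]-e[:2]),'ang',np.arctan2(h[1]-e[1],h[0]-e[0]))
s,M=st()
g=h[:2]; d=np.r_[g,0]-np.r_[s['tool_pos'][:2],0]; print('tool d',M.T@d)
"
```

```text
p 0.87 [301.3, 84.7, 29.1, 159.1]
[0.45156628 0.34663402] [-0.15083636 -0.98855874] 0.19022657064220205 perp 0.028590645117296913
[0.46859835 0.41025356 0.031     ] [0.45361063 0.31402493 0.031     ] [0.44015795 0.22285924 0.017     ] 0.0973888081205108
h [0.46110449 0.36213925 0.031     ] tip dist 0.14084629246204805 ang 1.4215234248882607
t 6.75 tcp [0.4607 0.3308 0.2591] car [-0.0824  0.3314  0.2591] toolx ang 1.451 F [-0.1 -0.   0.3] op 0.0852
tool d [ 3.11765652e-02 -3.33106840e-03 -2.45749831e-05]
```

```bash
python3 -c "
from drift import *
P,c,u,t=drift()
im=snap('wrist','b2w.png'); cv2.imwrite('pics/b2z.png',cv2.resize(im[70:270,220:440],None,fx=3,fy=3,interpolation=cv2.INTER_CUBIC))
if u@np.array([0,1])<0:u=-u
t=(P-c)@u
# handle centreline: points with t in top half
print(c,u,np.arctan2(u[1],u[0]),t.min(),t.max())
s,M=st()
"
```

```text
p 0.69 [299.9, 85.0, 30.8, 158.2]
[0.45161345 0.34600843] [0.15192691 0.98839173] 1.4182787990332475 -0.11942248909348475 0.0723077132209775
t 6.9 tcp [0.4604 0.3313 0.2596] car [-0.0827  0.3319  0.2596] toolx ang 1.452 F [-0.9 -0.5 -0.1] op 0.0853
```

View pics/b2z.png

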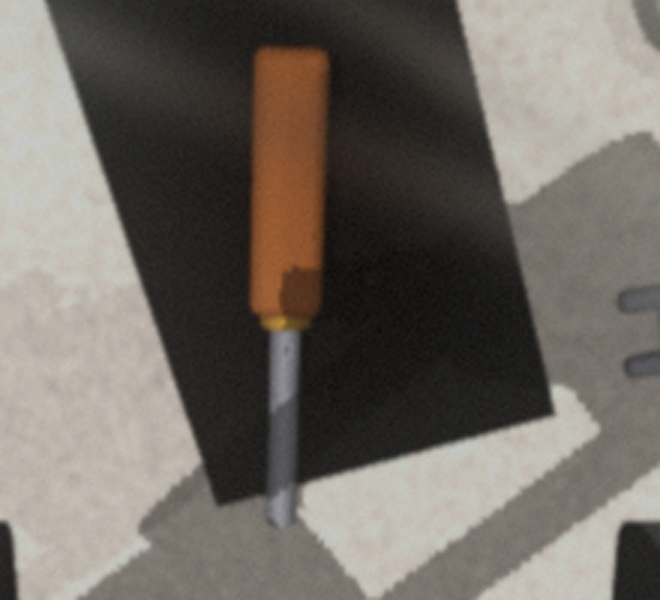

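```bash
python3 -c "
from drift import *
f=lambda x,y,z: atz('wrist',(x/3+220-.3,y/3+70-.3),z)[:2]
a=f(292,47,.031);b=f(286,315,.031);e=f(281,522,.017);h=(a+b)/2
print(a,b,e,np.linalg.norm(a-b),'h',h,'tip',np.linalg.norm(h-e),'ang',np.arctan2(*(h-e)[::-1]),np.arctan2(*(a-b)[::-1]))
s,M=st(); d=np.r_[h-s['tool_pos'][:2],0]; print(M.T@d)
"
```

```text
[0.4628344  0.41631074] [0.44842958 0.32019886] [0.43439067 0.22988264] 0.09718535461306806 h [0.45563199 0.3682548 ] tip 0.13999303365828442 ang 1.4184767094588882 1.4220281663807322
t 6.9 tcp [0.4604 0.3313 0.2596] car [-0.0827  0.3319  0.2596] toolx ang 1.452 F [-0.9 -0.5 -0.1] op 0.0853
[ 3.61002415e-02 -9.12234200e-03 -6.08434470e-06]
```

Emit:
servo_tool(plan=[0.036,-0.009,0,0.033,-1,0,0,0.04,0,-1,0,0,0.04,0,-1,0,0,0.04,0,-1,0,0,0.04,0,-1])

```text
clock: 7.32
tool_pos: [0.4556, 0.3689, 0.0988]
orientation: [0.758, 0.652, 0.001, 0.0]
force: [0.6, 0.0, -0.1]
opening: 0.0853
```

```bash
python3 -c "
from drift import *
s,M=st(); s,M=st();d=np.r_[np.array([.4556,.3683])-s['tool_pos'][:2],0]; print(M.T@d)
snap('wrist','b3w.png')"
```

```text
t 7.32 tcp [0.4556 0.3689 0.0988] car [-0.092   0.3687  0.0988] toolx ang 1.420 F [ 0.6  0.  -0.1] op 0.0853
t 7.32 tcp [0.4556 0.3689 0.0988] car [-0.092   0.3687  0.0988] toolx ang 1.420 F [ 0.6  0.  -0.1] op 0.0853
[-6.02644852e-04  1.18711497e-04 -6.12587224e-07]
```

View pics/b3w.png

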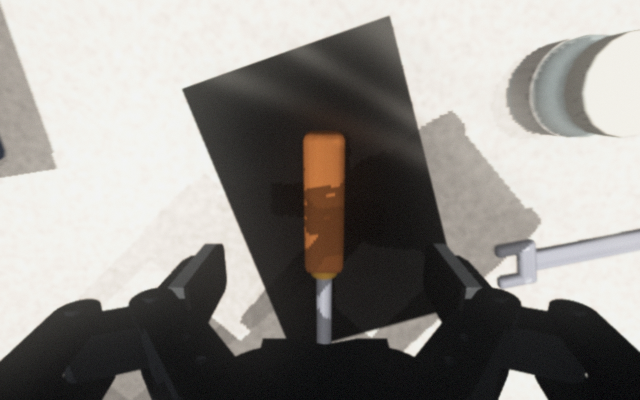

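Aligned (handle centred at column 324). Descend to z ≈ 7 mm and grip.

Emit:
servo_tool(plan=[0,0,0.033,0,-1,0,0,0.033,0,-1,0,0,0.022,0,-1,0,0,0.004,0,-1,0,0,0,0,0.2])

```text
clock: 7.78
tool_pos: [0.4548, 0.368, 0.0071]
orientation: [0.758, 0.652, -0.001, -0.0]
force: [-0.1, -0.3, -0.0]
opening: 0.075
```

Emit:
servo_tool(plan=[0,0,0,0,1,0,0,0,0,1,0,0,0,0,1,0,0,0,0,1,0,0,0,0,1])

```text
clock: 8.2
tool_pos: [0.4565, 0.3694, 0.0098]
orientation: [0.758, 0.652, 0.002, 0.0]
force: [0.1, 0.2, 5.6]
opening: 0.0265
```

Emit:
servo_tool(plan=[0,0,-0.01,0,1,0,0,-0.03,0,1,0,0,-0.04,0,1,0,0,-0.04,0,1,0,0,0,0,1])

```text
clock: 8.62
tool_pos: [0.4597, 0.3717, 0.1366]
orientation: [0.758, 0.652, 0.008, 0.001]
force: [2.0, 1.2, -2.3]
opening: 0.0269
```

```bash
python3 -c "
from drift import *
s,M=st(); snap('wrist','b4w.png');snap('side','b4s.png')
t=np.array([-.025+0,.16]);print('bore', [np.round(wor([x,.19,.1]),4).tolist() for x in(-.075,-.025,.025,.075)])"
```

```text
t 8.62 tcp [0.4597 0.3717 0.1366] car [-0.0882  0.3719  0.1366] toolx ang 1.420 F [ 2.   1.2 -2.3] op 0.0269
bore [[0.4514, 0.1895, 0.1], [0.501, 0.1836, 0.1], [0.5507, 0.1777, 0.1], [0.6003, 0.1718, 0.1]]
```

View pics/b4w.png

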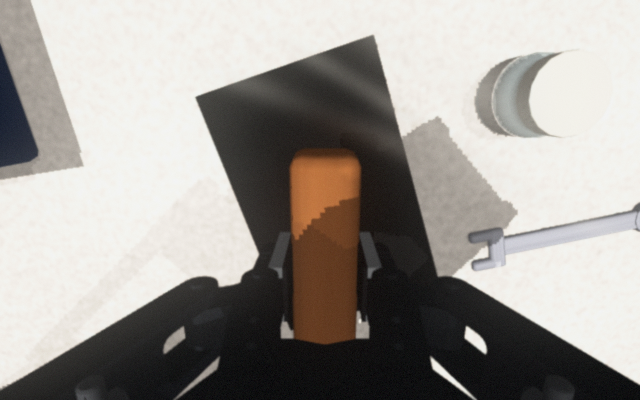

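View pics/b4s.png

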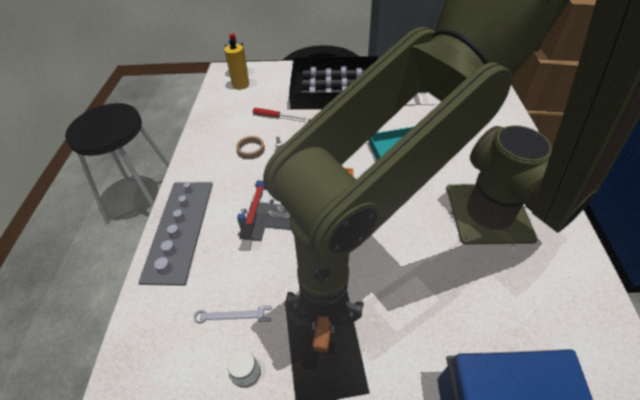

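```bash
python3 -c "
from h import *
im=cv2.imread('pics/wrist0.png')[140:220,140:360]
im=cv2.convertScaleAbs(im,alpha=1.5,beta=20)
cv2.imwrite('pics/w0zz.png',cv2.resize(im,None,fx=3.6,fy=3.6,interpolation=cv2.INTER_LANCZOS4))"
```

```text
(no output)
```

View pics/w0zz.png

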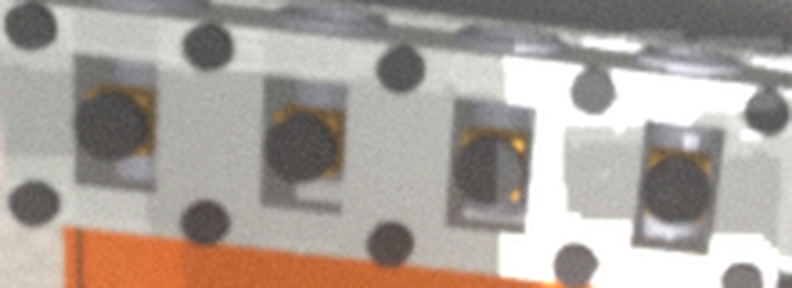

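Emit:
servo_tool(plan=[-0.0354,0.0026,0.0154,-0.033,1,-0.0354,0.0026,0.0154,0,1,-0.0354,0.0026,0.0154,0,1,-0.0354,0.0026,0.0154,0,1,-0.0354,0.0026,0.0154,0,1])

```text
clock: 9.13
tool_pos: [0.4437, 0.1893, 0.0489]
orientation: [0.747, 0.665, -0.002, -0.001]
force: [0.8, -1.5, -2.7]
opening: 0.0268
```

Emit:
servo_tool(plan=[0,0,0,0,1,0,0,0,0,1,0,0,0,0,1])

```text
clock: 9.38
tool_pos: [0.4455, 0.1909, 0.0499]
orientation: [0.748, 0.664, -0.001, -0.001]
force: [0.5, 0.6, -2.3]
opening: 0.0266
```

```bash
python3 -c "
from drift import *
s,M=st()
for n,b in (('scene',(160,280,270,420)),('side',(140,260,230,400))):
  im=snap(n,'c1%s.png'%n); cv2.imwrite('pics/c1%sz.png'%n,cv2.resize(im[b[0]:b[1],b[2]:b[3]],None,fx=4.5,fy=4.5,interpolation=cv2.INTER_CUBIC))"
```

```text
t 9.38 tcp [0.4455 0.1909 0.0499] car [-0.081   0.1907  0.0499] toolx ang 1.451 F [ 0.5  0.6 -2.3] op 0.0266
```

View pics/c1scenez.png

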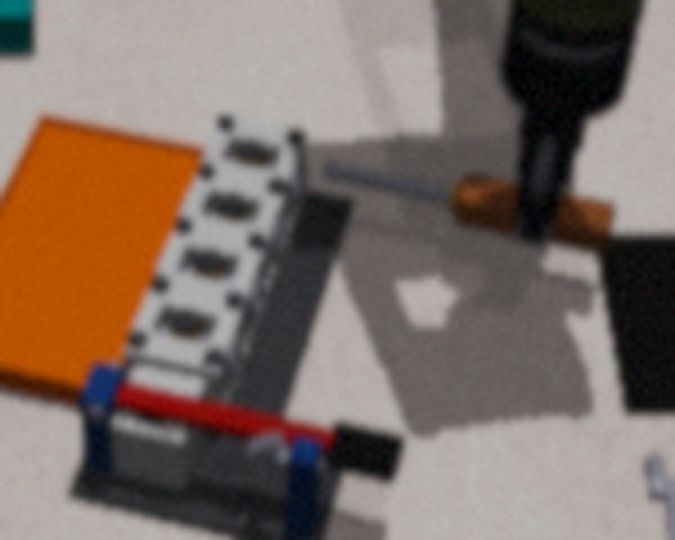

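View pics/c1sidez.png

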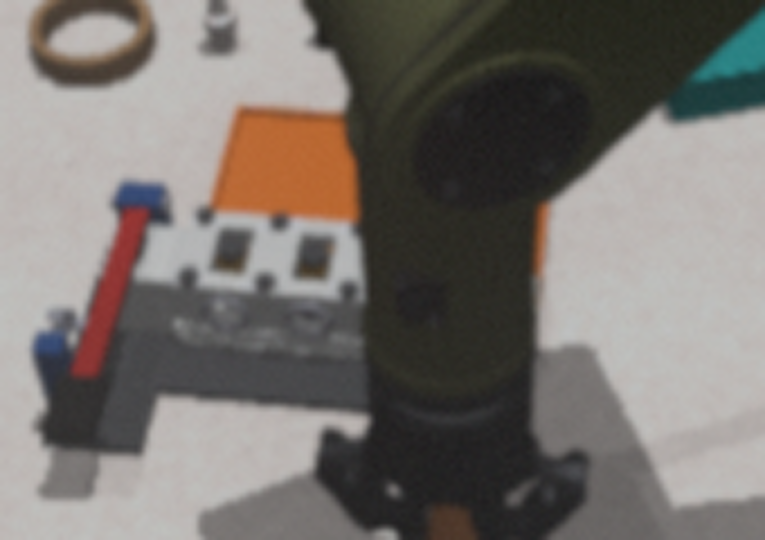

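```bash
cat >> h.py <<'E'
def onplane(n,px,cx):
    C,d=ray(n,px); Cc=car(C); dc=np.r_[RC.T@d[:2],d[2]]; k=(cx-Cc[0])/dc[0]; return Cc+k*dc
E
python3 -c "
from h import *
for x,y in((325,170),(390,183),(448,196)): print(onplane('scene',(x/4.5+270-.4,y/4.5+160-.4),-.081))
# calibration check: carrier corner at (-.105,.03,.064) and tray
print(proj('scene',[wor(p) for p in[(-.105,.03,.064),(-.105,-.03,.064),(-.105,-.16,.02)]])*4.5-np.array([270,160])*4.5)
"
```

```text
[-0.081       0.05122235  0.05628879]
[-0.081       0.09521689  0.05671671]
[-0.081       0.13406088  0.05577596]
[[301.51327581 128.92057586]
 [215.57927508 111.45941936]
 [ 39.3884145  119.70209136]]
```

Emit:
servo_tool(plan=[-0.005,0.006,0.0143,0,1,0,0,0,0,1,0,0,0,0,1])

```text
clock: 9.73
tool_pos: [0.4515, 0.1865, 0.0364]
orientation: [0.747, 0.665, -0.0, -0.0]
force: [-0.0, 0.6, -2.5]
opening: 0.0265
```

```bash
python3 -c "
from drift import *
s,M=st()
for n,b in (('scene',(160,280,270,420)),):
  im=snap(n,'c2%s.png'%n); cv2.imwrite('pics/c2%sz.png'%n,cv2.resize(im[b[0]:b[1],b[2]:b[3]],None,fx=4.5,fy=4.5,interpolation=cv2.INTER_CUBIC))"
```

```text
t 9.73 tcp [0.4515 0.1865 0.0364] car [-0.0746  0.187   0.0364] toolx ang 1.454 F [-0.   0.6 -2.5] op 0.0265
```

View pics/c2scenez.png

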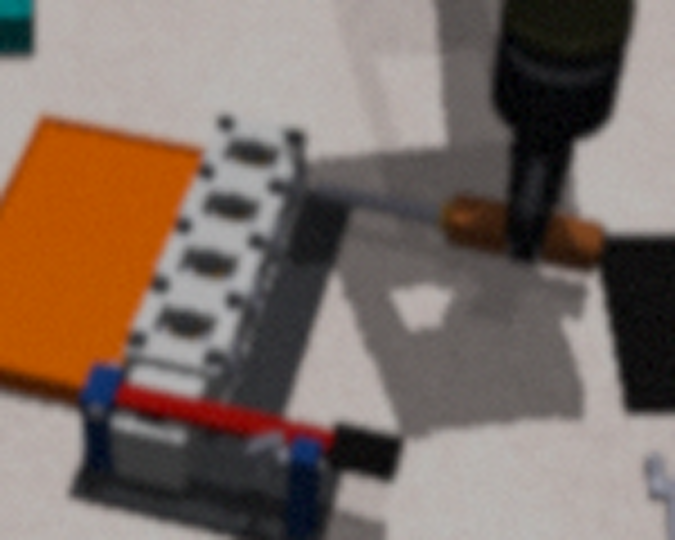

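Emit:
servo_tool(plan=[-0.008,0,0,0,1,-0.008,0,0,0,1,-0.006,0,0,0,1,-0.005,0,0,0,1,-0.004,0,0,0,1])

```text
clock: 10.2
tool_pos: [0.4487, 0.1554, 0.037]
orientation: [0.748, 0.663, 0.002, -0.0]
force: [0.6, 7.9, -1.2]
opening: 0.0268
```

Emit:
servo_tool(plan=[-0.005,0,0,0,1,-0.005,0,0,0,1,-0.005,0,0,0,1,-0.005,0,0,0,1,-0.005,0,0,0,1])

```text
clock: 10.62
tool_pos: [0.4459, 0.1304, 0.0369]
orientation: [0.748, 0.664, 0.001, -0.0]
force: [0.4, 1.4, -3.9]
opening: 0.0266
```

Emit:
servo_tool(plan=[-0.007,0,0,0,1,-0.007,0,0,0,1,-0.007,0,0,0,1,-0.005,0,0,0,1,-0.002,0,0,0,1])

```text
clock: 11.03
tool_pos: [0.4412, 0.1012, 0.0364]
orientation: [0.748, 0.664, -0.0, -0.0]
force: [0.2, 0.9, -4.1]
opening: 0.0267
```

```bash
python3 -c "
from drift import *
s,M=st()
for n,b in (('scene',(160,280,270,420)),):
  im=snap(n,'c3%s.png'%n); cv2.imwrite('pics/c3%sz.png'%n,cv2.resize(im[b[0]:b[1],b[2]-20:b[3]-20],None,fx=4.5,fy=4.5,interpolation=cv2.INTER_CUBIC))"
```

```text
t 11.03 tcp [0.4412 0.1012 0.0364] car [-0.0747  0.1011  0.0364] toolx ang 1.452 F [ 0.2  0.9 -4.1] op 0.0267
```

View pics/c3scenez.png

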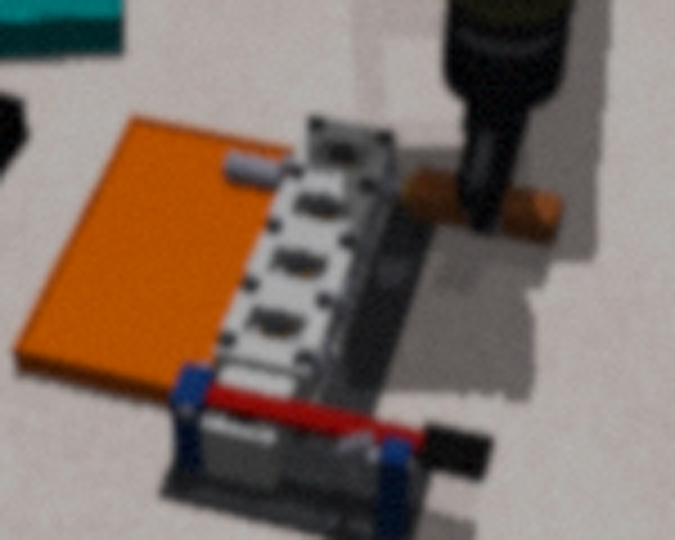

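Emit:
servo_tool(plan=[0.02,0,0,0,1,0.035,0,0,0,1,0.035,0,0,0,1,0,0.025,0,0,1,0,0.025,0,0,1])

```text
clock: 11.5
tool_pos: [0.5012, 0.1881, 0.0365]
orientation: [0.746, 0.666, -0.0, -0.0]
force: [0.4, -0.4, -1.6]
opening: 0.0269
```

```bash
python3 -c "
from drift import *
s,M=st()
for n,b in (('scene',(160,280,270,420)),):
  im=snap(n,'c4%s.png'%n); cv2.imwrite('pics/c4%sz.png'%n,cv2.resize(im[b[0]:b[1],b[2]-20:b[3]-20],None,fx=4.5,fy=4.5,interpolation=cv2.INTER_CUBIC))
s,M=st()"
```

```text
t 11.5 tcp [0.5012 0.1881 0.0365] car [-0.0254  0.1945  0.0365] toolx ang 1.458 F [ 0.4 -0.4 -1.6] op 0.0269
t 11.55 tcp [0.5099 0.1876 0.0373] car [-0.0166  0.195   0.0373] toolx ang 1.456 F [ 7.3 -0.4 -1.5] op 0.0267
```

View pics/c4scenez.png

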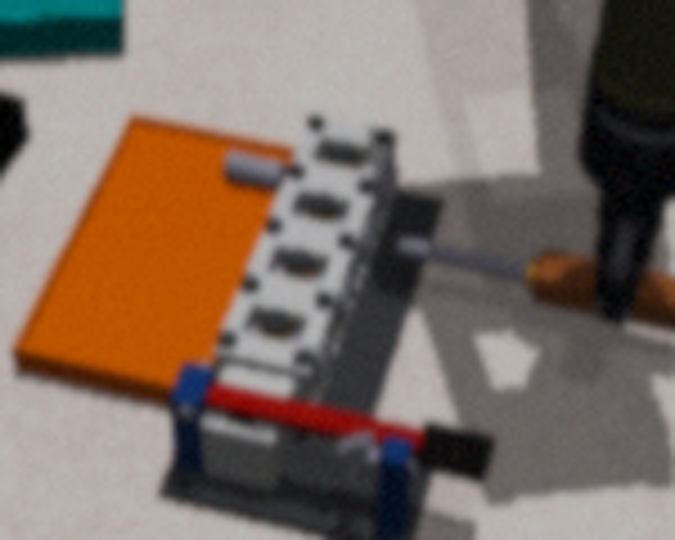

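Emit:
servo_tool(plan=[0,0,0,0,1,0,0,0,0,1,0,0,0,0,1])

```text
clock: 11.8
tool_pos: [0.5005, 0.1852, 0.0361]
orientation: [0.748, 0.664, -0.001, -0.001]
force: [0.5, 0.4, -2.4]
opening: 0.0269
```

```bash
python3 -c "
from drift import *
s,M=st()
im=snap('scene','c5.png'); cv2.imwrite('pics/c5z.png',cv2.resize(im[180:260,320:430],None,fx=7,fy=7,interpolation=cv2.INTER_CUBIC))"
```

```text
t 11.8 tcp [0.5005 0.1852 0.0361] car [-0.0258  0.1915  0.0361] toolx ang 1.452 F [ 0.5  0.4 -2.4] op 0.0269
```

View pics/c5z.png

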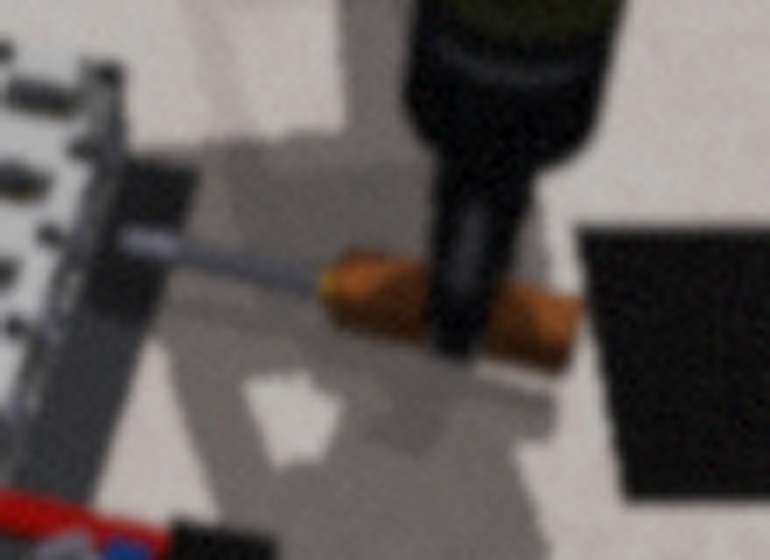

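Emit:
servo_tool(plan=[-0.01,0.0007,0,0,1,-0.008,0,0,0,1,-0.006,0,0,0,1,-0.006,0,0,0,1,-0.005,0,0,0,1])

```text
clock: 12.27
tool_pos: [0.4993, 0.1516, 0.037]
orientation: [0.748, 0.663, 0.002, -0.0]
force: [1.0, 8.3, -1.3]
opening: 0.0266
```

Emit:
servo_tool(plan=[-0.005,0,0,0,1,-0.005,0,0,0,1,-0.005,0,0,0,1,-0.005,0,0,0,1,-0.005,0,0,0,1])

```text
clock: 12.68
tool_pos: [0.4962, 0.1266, 0.0369]
orientation: [0.748, 0.664, 0.002, -0.0]
force: [-0.1, 1.2, -3.9]
opening: 0.0267
```

Emit:
servo_tool(plan=[-0.007,0,0,0,1,-0.007,0,0,0,1,-0.007,0,0,0,1,-0.007,0,0,0,1,-0.003,0,0,0,1])

```text
clock: 13.1
tool_pos: [0.4914, 0.0939, 0.0364]
orientation: [0.748, 0.664, -0.0, -0.0]
force: [-0.0, 1.9, -4.0]
opening: 0.0268
```

```bash
python3 -c "
from drift import *
s,M=st()
im=snap('scene','c6.png'); cv2.imwrite('pics/c6z.png',cv2.resize(im[160:280,250:400],None,fx=4.5,fy=4.5,interpolation=cv2.INTER_CUBIC))"
```

```text
t 13.1 tcp [0.4914 0.0939 0.0364] car [-0.024   0.0998  0.0364] toolx ang 1.452 F [-0.   1.9 -4. ] op 0.0268
```

View pics/c6z.png

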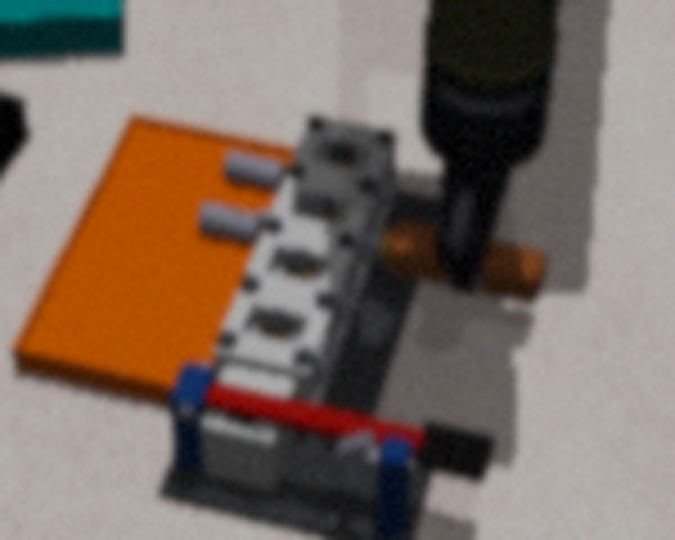

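Emit:
servo_tool(plan=[0.02,0,0,0,1,0.036,0,0,0,1,0.036,0,0,0,1,0,0.02,0,0,1,0,0.0295,0,0,1])

```text
clock: 13.57
tool_pos: [0.5489, 0.183, 0.0362]
orientation: [0.746, 0.666, -0.002, -0.001]
force: [0.1, -0.4, -2.1]
opening: 0.0267
```

Emit:
servo_tool(plan=[0,0,0,0,1,0,0,0,0,1,0,0,0,0,1,0,0,0,0,1])

```text
clock: 13.9
tool_pos: [0.5505, 0.1803, 0.0361]
orientation: [0.748, 0.664, -0.001, -0.001]
force: [-0.3, 0.4, -2.1]
opening: 0.0267
```

```bash
python3 -c "
from drift import *
s,M=st()
im=snap('scene','c7.png'); cv2.imwrite('pics/c7z.png',cv2.resize(im[160:280,250:420],None,fx=4.5,fy=4.5,interpolation=cv2.INTER_CUBIC))"
```

```text
t 13.9 tcp [0.5505 0.1803 0.0361] car [0.0245 0.1925 0.0361] toolx ang 1.452 F [-0.3  0.4 -2.1] op 0.0267
```

View pics/c7z.png

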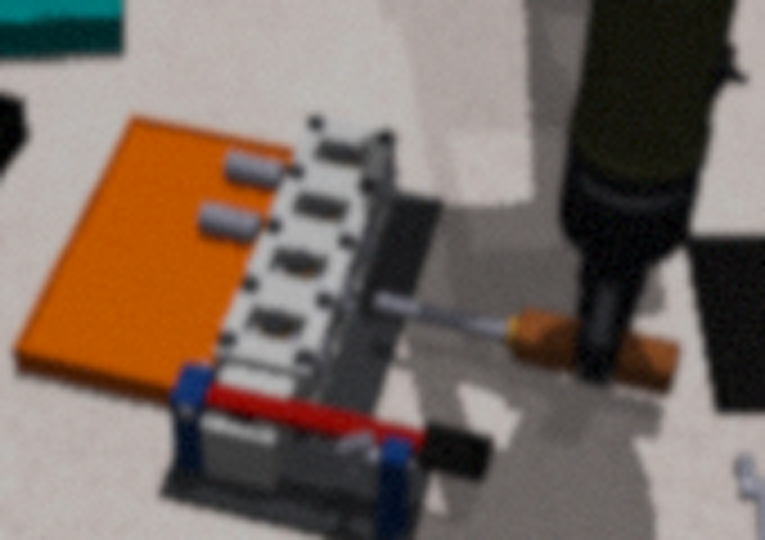

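Emit:
servo_tool(plan=[-0.01,0,0,0,1,-0.008,0,0,0,1,-0.006,0,0,0,1,-0.006,0,0,0,1,-0.006,0,0,0,1])

```text
clock: 14.37
tool_pos: [0.5484, 0.1459, 0.037]
orientation: [0.748, 0.663, 0.002, -0.001]
force: [0.4, 8.0, -1.8]
opening: 0.0271
```

Emit:
servo_tool(plan=[-0.005,0,0,0,1,-0.005,0,0,0,1,-0.005,0,0,0,1,-0.005,0,0,0,1,-0.005,0,0,0,1])

```text
clock: 14.78
tool_pos: [0.5456, 0.1213, 0.037]
orientation: [0.748, 0.664, 0.002, -0.0]
force: [1.0, 1.3, -3.6]
opening: 0.0267
```

Emit:
servo_tool(plan=[-0.007,0,0,0,1,-0.007,0,0,0,1,-0.007,0,0,0,1,-0.007,0,0,0,1,-0.003,0,0,0,1])

```text
clock: 15.2
tool_pos: [0.5406, 0.088, 0.0364]
orientation: [0.748, 0.664, -0.0, -0.0]
force: [0.4, 0.8, -3.7]
opening: 0.0267
```

```bash
python3 -c "
from drift import *
s,M=st()
im=snap('scene','c8.png'); cv2.imwrite('pics/c8z.png',cv2.resize(im[160:280,250:400],None,fx=4.5,fy=4.5,interpolation=cv2.INTER_CUBIC))"
```

```text
t 15.2 tcp [0.5406 0.088  0.0364] car [0.0255 0.0997 0.0364] toolx ang 1.452 F [ 0.4  0.8 -3.7] op 0.0267
```

View pics/c8z.png

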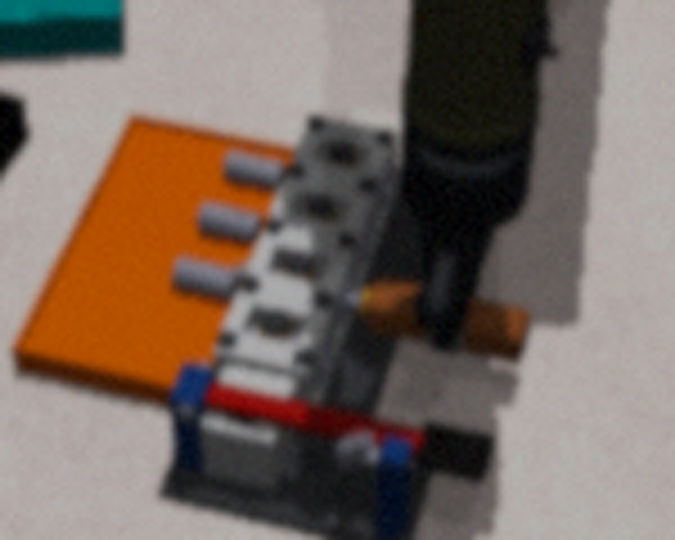

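Emit:
servo_tool(plan=[0.02,0,0,0,1,0.036,0,0,0,1,0.036,0,0,0,1,0,0.02,0,0,1,0,0.0295,0,0,1])

```text
clock: 15.67
tool_pos: [0.5981, 0.1773, 0.0362]
orientation: [0.746, 0.666, -0.002, -0.001]
force: [0.1, 0.7, -2.4]
opening: 0.0266
```

Emit:
servo_tool(plan=[0,0,0,0,1,0,0,0,0,1,0,0,0,0,1,0,0,0,0,1])

```text
clock: 16.0
tool_pos: [0.5997, 0.1744, 0.0361]
orientation: [0.748, 0.664, -0.001, -0.001]
force: [0.5, 0.1, -2.4]
opening: 0.0271
```

```bash
python3 -c "
from drift import *
s,M=st()
im=snap('scene','c9.png'); cv2.imwrite('pics/c9z.png',cv2.resize(im[160:280,250:420],None,fx=4.5,fy=4.5,interpolation=cv2.INTER_CUBIC))"
```

```text
t 16.0 tcp [0.5997 0.1744 0.0361] car [0.074  0.1925 0.0361] toolx ang 1.452 F [ 0.5  0.1 -2.4] op 0.0271
```

View pics/c9z.png

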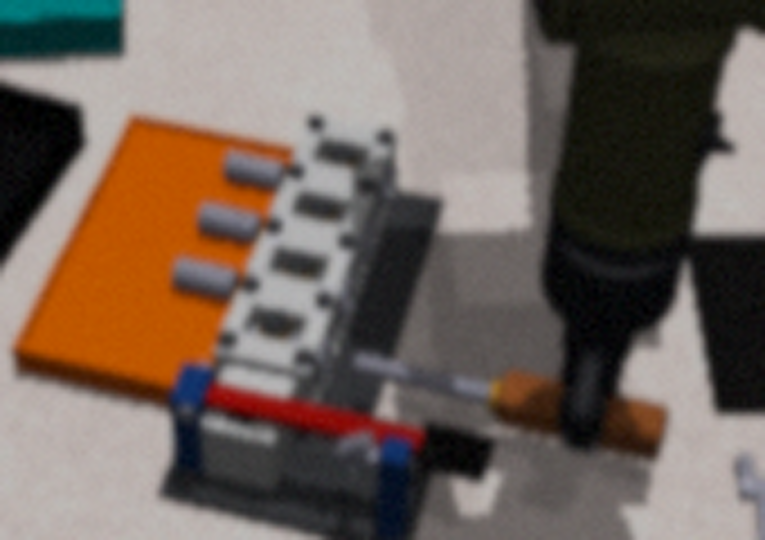

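Emit:
servo_tool(plan=[-0.01,0,0,0,1,-0.008,0,0,0,1,-0.006,0,0,0,1,-0.006,0,0,0,1,-0.006,0,0,0,1])

```text
clock: 16.47
tool_pos: [0.5969, 0.139, 0.0367]
orientation: [0.748, 0.664, 0.001, -0.0]
force: [2.0, 7.9, -1.1]
opening: 0.0269
```

Emit:
servo_tool(plan=[-0.005,0,0,0,1,-0.005,0,0,0,1,-0.005,0,0,0,1,-0.005,0,0,0,1,-0.005,0,0,0,1])

```text
clock: 16.88
tool_pos: [0.5949, 0.1159, 0.037]
orientation: [0.748, 0.664, 0.002, -0.001]
force: [1.7, 1.3, -3.4]
opening: 0.0272
```

Emit:
servo_tool(plan=[-0.007,0,0,0,1,-0.007,0,0,0,1,-0.007,0,0,0,1,-0.007,0,0,0,1,-0.003,0,0,0,1])

```text
clock: 17.3
tool_pos: [0.5898, 0.0821, 0.0364]
orientation: [0.748, 0.664, -0.0, -0.0]
force: [0.3, 0.2, -4.4]
opening: 0.0269
```

```bash
python3 -c "
from drift import *
s,M=st()
im=snap('scene','c10.png'); cv2.imwrite('pics/c10z.png',cv2.resize(im[160:280,250:400],None,fx=4.5,fy=4.5,interpolation=cv2.INTER_CUBIC))"
```

```text
t 17.3 tcp [0.5898 0.0821 0.0364] car [0.0751 0.0997 0.0364] toolx ang 1.452 F [ 0.3  0.2 -4.4] op 0.0269
```

View pics/c10z.png

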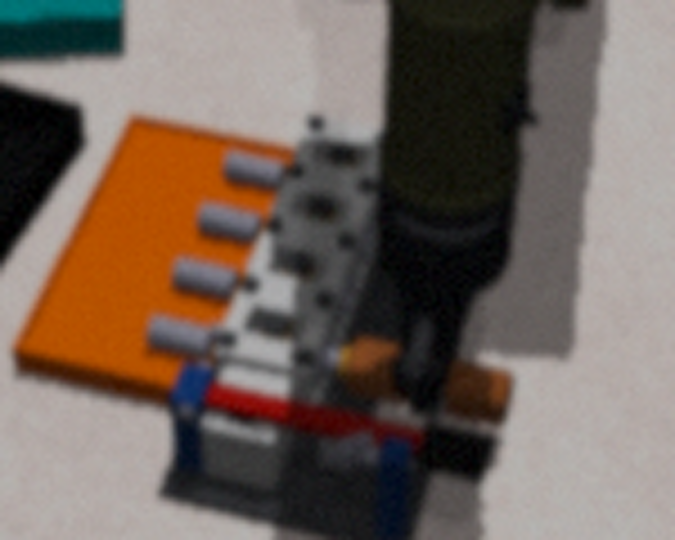

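Emit:
servo_tool(plan=[0.02,0,0,0,1,0.036,0,0,0,1,0.036,0,0,0,1,0.01,0,-0.03,0,1,0.01,-0.01,-0.03,0,1])

```text
clock: 17.77
tool_pos: [0.5941, 0.1973, 0.0952]
orientation: [0.747, 0.665, -0.001, -0.0]
force: [1.3, 1.0, -1.9]
opening: 0.0267
```

Emit:
servo_tool(plan=[0.028,-0.026,-0.008,0,1,0.028,-0.026,-0.008,0,1,0.028,-0.026,-0.008,0,1,0.028,-0.026,-0.008,0,1,0.028,-0.026,-0.008,0,1])

```text
clock: 18.18
tool_pos: [0.4798, 0.3512, 0.1371]
orientation: [0.748, 0.664, 0.0, 0.0]
force: [-0.1, 0.3, -2.8]
opening: 0.0265
```

Emit:
servo_tool(plan=[0.028,-0.026,-0.008,0,1,0,0,0,0,1,0,0,0,0,1,0,0,0,0,1])

```text
clock: 18.52
tool_pos: [0.4583, 0.381, 0.1445]
orientation: [0.747, 0.665, -0.0, 0.0]
force: [0.1, -0.6, -2.6]
opening: 0.0269
```

```bash
python3 -c "
from drift import *
s,M=st()
im=snap('wrist','d1.png'); c=eyes.calibration('wrist'); np.savez('d1.npz',**c);lm('wrist','mat',0)"
```

```text
t 18.52 tcp [0.4583 0.381  0.1445] car [-0.0907  0.381   0.1445] toolx ang 1.454 F [ 0.1 -0.6 -2.6] op 0.0269
```

View pics/d1.png

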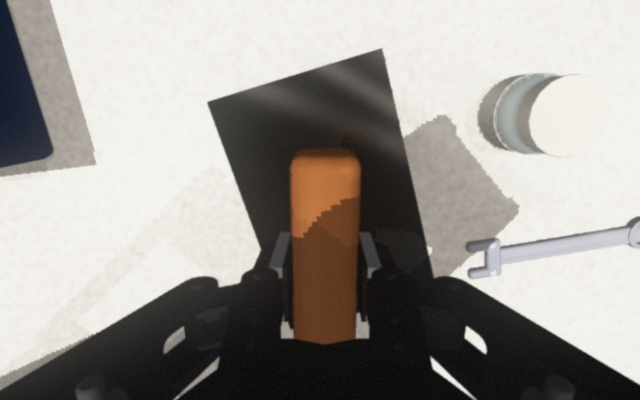

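```bash
python3 -c "
from drift import *
A=[atz('wrist',p,.003)[:2] for p in((209,102),(382,49),(259,245),(434,277))]
a,b,c,d=A;print(A,np.linalg.norm(a-b)); u=b-a; u/=np.linalg.norm(u); v=np.array([-u[1],u[0]]);ang=np.arctan2(v[1],v[0])
ctr=(a+b)/2-.115*v; h=ctr+.045*v; print('ctr',ctr,'ang',ang,np.arctan2(*(a-c)[::-1]),np.arctan2(*(b-d)[::-1]),'h',h)
s,M=st(); print(M.T@np.r_[h-s['tool_pos'][:2],0])
"
```

```text
[array([0.37266526, 0.45837315]), array([0.51725693, 0.4817812 ]), array([0.39183987, 0.32751371]), array([0.55156335, 0.27492916])] 0.14647418832742842
ctr [0.46333926 0.35655518] ang 1.7312946140937353 1.7162892365632894 1.7351503282033403 h [0.4561478  0.40097683]
t 18.62 tcp [0.4589 0.38   0.1441] car [-0.09    0.3801  0.1441] toolx ang 1.452 F [ 0.5 -0.7 -3.4] op 0.0266
[ 2.05000449e-02 -5.19370668e-03 -2.07411476e-05]
```

Emit:
servo_tool(plan=[0.0205,-0.005,0,0,1,0,0,0.03,-0.09,1,0,0,0.03,-0.09,1,0,0,0.03,-0.09,1,0,0,0.02,0,1])

```text
clock: 19.03
tool_pos: [0.4557, 0.3997, 0.0316]
orientation: [0.651, 0.759, -0.002, -0.0]
force: [-0.5, -0.5, -1.7]
opening: 0.0271
```

Emit:
servo_tool(plan=[0,0,0.012,0,1,0,0,0.006,0,1,0,0,0,0,1,0,0,0,0,1])

```text
clock: 19.37
tool_pos: [0.4567, 0.4015, 0.0165]
orientation: [0.652, 0.758, -0.0, 0.0]
force: [-0.3, 0.0, -2.0]
opening: 0.0269
```

Emit:
servo_tool(plan=[0,0,0.003,0,1,0,0,0.0015,0,1,0,0,0,0,1])

```text
clock: 19.62
tool_pos: [0.4563, 0.4024, 0.0127]
orientation: [0.651, 0.759, 0.001, 0.0]
force: [0.1, -0.0, -2.8]
opening: 0.0267
```

Emit:
servo_tool(plan=[0,0,0.001,0,1,0,0,0,0,1,0,0,0,0,1])

```text
clock: 19.87
tool_pos: [0.4558, 0.4023, 0.0113]
orientation: [0.651, 0.759, 0.0, 0.0]
force: [-0.2, 0.9, -2.1]
opening: 0.0265
```

Emit:
servo_tool(plan=[0,0,0.001,0,1,0,0,0,0,1,0,0,0,0,0,0,0,0,0,-1,0,0,0,0,-1])

```text
clock: 20.28
tool_pos: [0.4561, 0.4024, 0.0103]
orientation: [0.651, 0.759, 0.0, 0.0]
force: [-0.4, -0.2, 0.8]
opening: 0.062
```

Emit:
servo_tool(plan=[0,0,0,0,-1,0,0,0,0,-1,0,0,0,0,-1,0,0,-0.02,0,-1,0,0,-0.04,0,-1])

```text
clock: 20.7
tool_pos: [0.4525, 0.3995, 0.0658]
orientation: [0.651, 0.759, -0.005, -0.001]
force: [-0.4, -0.2, 0.3]
opening: 0.0855
```

Emit:
servo_tool(plan=[0,0,-0.04,0,-1,0,0,-0.04,0,-1,0,0,-0.04,0,-1,0,0,0,0,-1])

```text
clock: 21.03
tool_pos: [0.4601, 0.4055, 0.1993]
orientation: [0.651, 0.759, 0.008, 0.002]
force: [0.5, 0.9, 0.2]
opening: 0.0854
```

```bash
python3 -c "
from drift import *
s,M=st()
im=snap('wrist','d2.png');im=snap('scene','d2s.png');lm('scene','bin',0);eyes.capture('side');lm('side','bin',0)"
```

```text
t 21.03 tcp [0.4601 0.4055 0.1993] car [-0.0917  0.4055  0.1993] toolx ang 1.723 F [0.5 0.9 0.2] op 0.0854
scene bin p0.95 [241.5 201.4] [ 0.4441 -0.261 ]
scene bin p0.76 [260.1 156.1] [ 0.2244 -0.26  ]
side bin p0.78 [392.7 150.2] [ 0.2407 -0.2612]
```

View pics/d2.png

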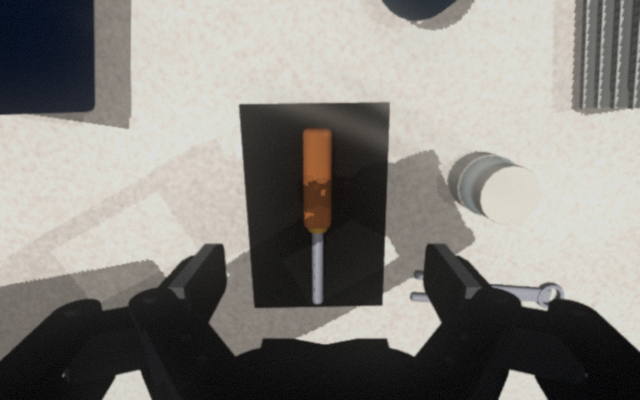

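View pics/d2s.png

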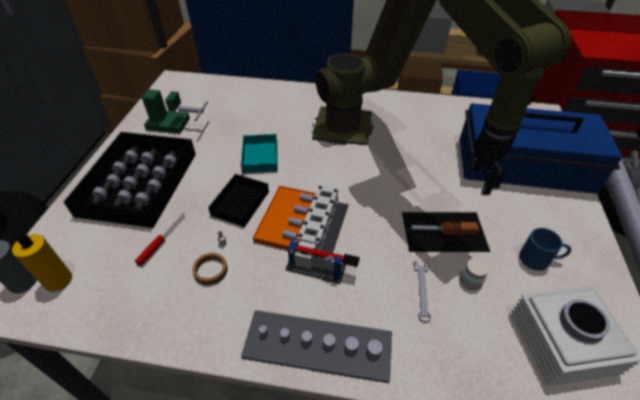

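Emit:
servo_tool(plan=[0,0,-0.03,0.09,-1,0,0,-0.03,0.09,-1,0,0,-0.01,0.09,-1,-0.04,0.007,0,0,-1,-0.04,0.007,0,0,-1])

```text
clock: 21.7
tool_pos: [0.4601, 0.3217, 0.2586]
orientation: [0.746, 0.665, -0.001, -0.0]
force: [1.6, -0.9, -0.4]
opening: 0.0855
```

Emit:
servo_tool(plan=[-0.04,0.007,0,0,-1,-0.04,0.007,0,0,-1,-0.04,0.007,0,0,-1,-0.04,0.007,0,0,-1,-0.04,0.007,0,0,-1])

```text
clock: 22.12
tool_pos: [0.47, 0.1164, 0.2578]
orientation: [0.747, 0.664, -0.002, -0.001]
force: [1.0, -0.2, 0.5]
opening: 0.0855
```

Emit:
servo_tool(plan=[-0.04,0.007,0,0,-1,-0.04,0.007,0,0,-1,-0.04,0.007,0,0,-1,-0.04,0.007,0,0,-1,-0.04,0.007,0,0,-1])

```text
clock: 22.53
tool_pos: [0.4812, -0.0861, 0.2579]
orientation: [0.748, 0.664, -0.001, -0.002]
force: [0.6, 0.3, -1.0]
opening: 0.0854
```

Emit:
servo_tool(plan=[-0.03,0.007,0,0,-1,-0.02,0,0,0,-1,0,0,0,0,-1,0,0,0,0,-1,0,0,0,0,-1])

```text
clock: 22.95
tool_pos: [0.4829, -0.134, 0.2585]
orientation: [0.748, 0.664, -0.0, -0.002]
force: [-0.2, 1.2, 0.2]
opening: 0.0851
```

```bash
python3 -c "
from drift import *
s,M=st()
im=snap('wrist','e1.png');print(eyes.calibration('wrist')['t'])
for i in range(1,5): lm('wrist','pin%d_mid'%i,.03,4)
print(lm('wrist','bin',0));s,M=st()"
```

```text
t 22.95 tcp [ 0.4829 -0.134   0.2585] car [-0.0056 -0.1275  0.2585] toolx ang 1.452 F [-0.2  1.2  0.2] op 0.0851
[-0.49516106 -0.11400106  0.38537442]
wrist pin1_mid p0.72 [258.8 103.8] [ 0.4204 -0.0596]
wrist pin2_mid p0.66 [302.9 104.2] [ 0.468  -0.0657]
wrist pin2_mid p0.47 [326.4  44.6] [ 0.5001 -0.0092]
wrist pin3_mid p0.84 [352.7 102.6] [ 0.5219 -0.0705]
wrist pin4_mid p0.94 [398.3 104.1] [ 0.5711 -0.0779]
wrist bin p0.95 [146.9 273.2] [ 0.2274 -0.2598]
wrist bin p0.94 [309.6 260.1] [ 0.4487 -0.2657]
None
t 23.25 tcp [ 0.4838 -0.1338  0.26  ] car [-0.0047 -0.1273  0.26  ] toolx ang 1.455 F [ 0.  -0.4 -0.4] op 0.0850
```

View pics/e1.png

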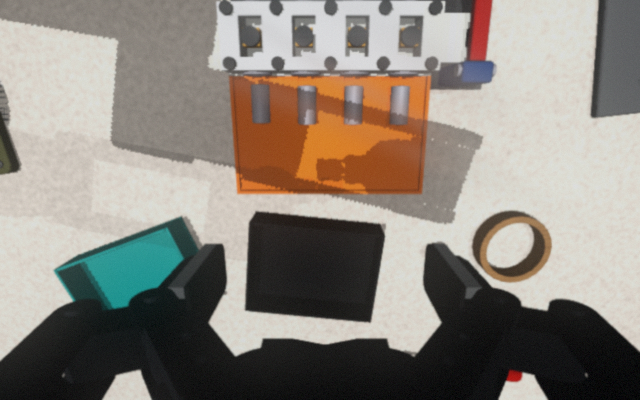

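```bash
python3 -c "
from drift import *
for p in ((261,86),(262,122),(306,86),(308,122),(353,87),(354,122),(401,87),(398,122)): 
  print(p, np.round(car(atz('wrist',p,.036)),4))
A=[atz('wrist',p,.04)[:2] for p in((256,212),(384,222),(372,321),(246,310))]
print(np.round(A,4),[np.round(np.linalg.norm(A[i]-A[(i+1)%4]),4) for i in range(4)])
c=np.mean(A,0);print('bin',c,car(c),'ang',np.arctan2(*(A[1]-A[0])[::-1]),np.arctan2(*(A[2]-A[3])[::-1]))
print('tray',car(atz('wrist',(240,192),.024)),car(atz('wrist',(421,192),.024)))
"
python3 - <<'E'
import cv2
im=cv2.imread('pics/e1.png')[60:340,200:460];cv2.imwrite('pics/e1z.png',cv2.resize(im,None,fx=2.1,fy=2.1,interpolation=cv2.INTER_CUBIC))
E
```

```text
(261, 86) [-0.0713 -0.0434  0.036 ]
(262, 122) [-0.072  -0.0806  0.036 ]
(306, 86) [-0.024  -0.0434  0.036 ]
(308, 122) [-0.0223 -0.0805  0.036 ]
(353, 87) [ 0.0255 -0.0443  0.036 ]
(354, 122) [ 0.0274 -0.0805  0.036 ]
(401, 87) [ 0.0761 -0.0442  0.036 ]
(398, 122) [ 0.075  -0.0804  0.036 ]
[[ 0.3996 -0.1786]
 [ 0.5448 -0.208 ]
 [ 0.5206 -0.3394]
 [ 0.3648 -0.305 ]] [np.float64(0.1481), np.float64(0.1337), np.float64(0.1595), np.float64(0.1311)]
bin [ 0.45746707 -0.25774865] [-0.01631082 -0.25343121] ang -0.19942793880329593 -0.2172911043121199
tray [-0.10413075 -0.16219853  0.024     ] [ 0.10957305 -0.16197991  0.024     ]
```

View pics/e1z.png

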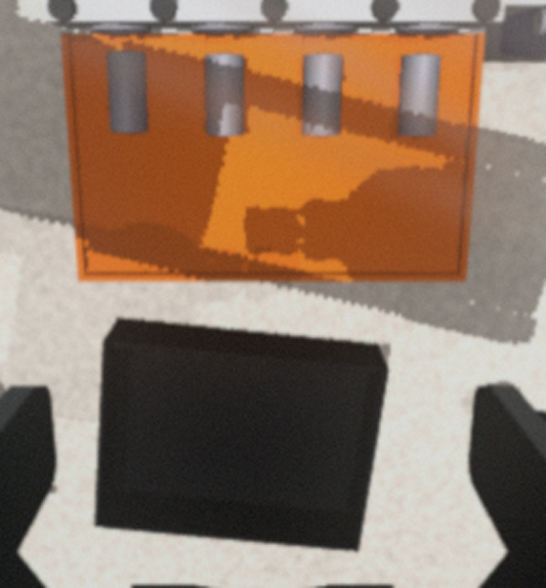

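```bash
python3 -c "
from drift import *
f=lambda x,y,z:atz('wrist',(x/2.1+200-.3,y/2.1+60-.3),z)[:2]
A=[f(104,345,.04),f(387,371,.04),f(358,550,.04),f(96,527,.04)]
print(np.round(A,4),[np.round(np.linalg.norm(A[i]-A[(i+1)%4]),4) for i in range(4)])
c=np.mean(A,0);print('bin',c,car(c),'ang',np.arctan2(*(A[1]-A[0])[::-1]),np.arctan2(*(A[2]-A[3])[::-1]))
B=[f(118,320,0),f(388,345,0)];print(B,np.linalg.norm(B[0]-B[1]))
"
```

```text
[[ 0.3893 -0.1922]
 [ 0.5436 -0.2258]
 [ 0.5182 -0.34  ]
 [ 0.3639 -0.3059]] [np.float64(0.1579), np.float64(0.117), np.float64(0.1581), np.float64(0.1165)]
bin [ 0.45375177 -0.26597118] [-0.01903228 -0.26203395] ang -0.21493456475028586 -0.2178621441651701
[array([ 0.38925349, -0.19103303]), array([ 0.55108327, -0.22632217])] 0.1656327368518288
```

Emit:
servo_tool(plan=[0.0315,-0.0335,0.02,0,0,0.0315,-0.0335,0.02,0,0,0,0,0.04,0,0,0,0,0.04,0,0,0,0,0.04,0,0])

```text
clock: 23.67
tool_pos: [0.4352, -0.0754, 0.1068]
orientation: [0.747, 0.665, 0.001, 0.002]
force: [0.6, -0.4, -0.6]
opening: 0.0429
```

Emit:
servo_tool(plan=[0,0,0,0,0,0,0,0,0,0,0,0,0,0,0])

```text
clock: 23.92
tool_pos: [0.4361, -0.0765, 0.1082]
orientation: [0.747, 0.664, 0.001, 0.001]
force: [0.3, -0.2, 0.6]
opening: 0.0426
```

```bash
python3 -c "
from drift import *
s,M=st()
im=snap('wrist','e2.png');snap('scene','e2s.png')"
```

```text
t 23.92 tcp [ 0.4361 -0.0765  0.1082] car [-0.0589 -0.076   0.1082] toolx ang 1.453 F [ 0.3 -0.2  0.6] op 0.0426
```

View pics/e2.png

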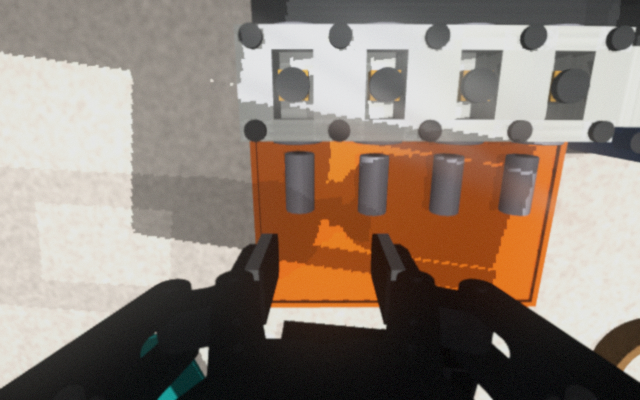

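View pics/e2s.png

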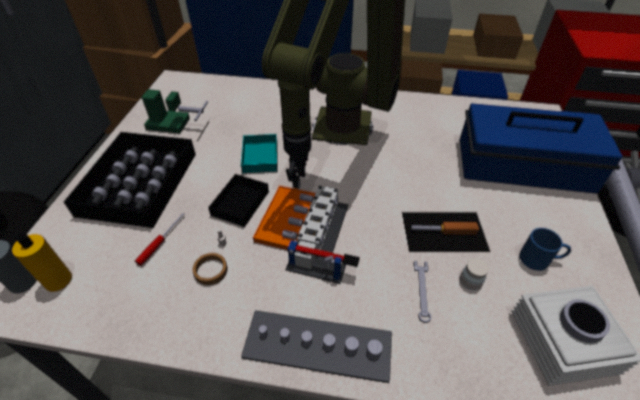

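```bash
python3 -c "
from drift import *
s,M=st()
for p in ((300,183),(372.5,184),(445,184),(519,184)): print(np.round(car(atz('wrist',p,.036)),4))
print(onplane('wrist',(300,213),-.0735))"
```

```text
t 24.02 tcp [ 0.4371 -0.0769  0.1091] car [-0.0579 -0.0763  0.1091] toolx ang 1.453 F [ 0.7 -0.4  0.2] op 0.0428
[-0.0735 -0.0609  0.036 ]
[-0.0252 -0.0617  0.036 ]
[ 0.0234 -0.0618  0.036 ]
[ 0.0735 -0.0618  0.036 ]
[-0.0735     -0.07988179  0.04211203]
```

Pins at carrier x −73.5, −25, +23.5, +73.5 mm, y −61.5 mm. Move over pin 1 and descend.

Emit:
servo_tool(plan=[0.012,-0.015,0,0,0,0,0,0.03,0,0,0,0,0.03,0,0,0,0,0.016,0,0,0,0,0,0,0])

```text
clock: 24.43
tool_pos: [0.4209, -0.0627, 0.0302]
orientation: [0.748, 0.664, -0.0, -0.001]
force: [-0.3, -1.2, 0.0]
opening: 0.0428
```

Emit:
servo_tool(plan=[0,0,0.004,0,0,0,0,0,0,0,0,0,0,0,0])

```text
clock: 24.68
tool_pos: [0.4228, -0.0631, 0.0282]
orientation: [0.748, 0.664, 0.001, 0.001]
force: [0.7, 0.1, 0.2]
opening: 0.0422
```

Emit:
servo_tool(plan=[0,0,0.004,0,0,0,0,0,0,0.6,0,0,0,0,1,0,0,0,0,1,0,0,0,0,1])

```text
clock: 25.1
tool_pos: [0.4214, -0.0627, 0.0233]
orientation: [0.748, 0.664, 0.0, 0.0]
force: [-1.1, -0.4, 3.9]
opening: 0.0178
```

Emit:
servo_tool(plan=[0,0,0,0,1,0,0,0,0,1,0,0,-0.01,0,1,0,0,-0.02,0,1,0,0,-0.03,0,1])

```text
clock: 25.52
tool_pos: [0.419, -0.0621, 0.0818]
orientation: [0.748, 0.664, -0.002, -0.002]
force: [1.1, -0.9, -0.9]
opening: 0.0178
```

```bash
python3 -c "
from drift import *
s,M=st()
im=snap('wrist','e3.png')"
```

```text
t 25.52 tcp [ 0.419  -0.0621  0.0818] car [-0.0775 -0.0637  0.0818] toolx ang 1.453 F [ 1.1 -0.9 -0.9] op 0.0178
```

View pics/e3.png

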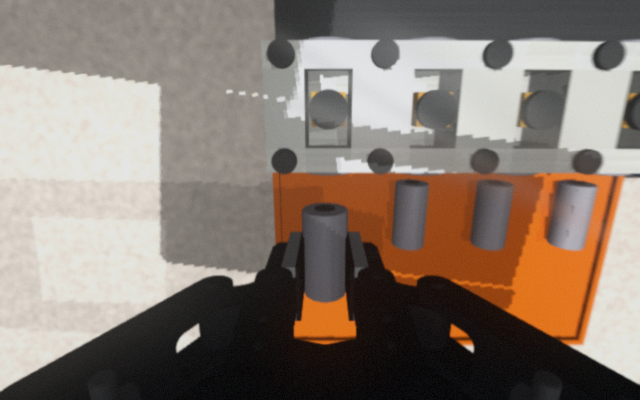

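Emit:
servo_tool(plan=[-0.039,0.0055,0,0,1,-0.039,0.0055,0,0,1,-0.039,0.0055,0,0,1,-0.039,0.0055,0,0,1,-0.039,0.0055,0,0,1])

```text
clock: 25.98
tool_pos: [0.4253, -0.2612, 0.0829]
orientation: [0.747, 0.664, 0.0, 0.0]
force: [0.4, 0.9, -1.2]
opening: 0.0172
```

Emit:
servo_tool(plan=[0,0,0,0,1,0,0,0,0,1,0,0,0.025,0,1,0,0,0.02,0,1,0,0,0,0,1])

```text
clock: 26.4
tool_pos: [0.4226, -0.2564, 0.0349]
orientation: [0.747, 0.664, -0.001, -0.004]
force: [-1.1, 0.9, -0.6]
opening: 0.0175
```

```bash
python3 -c "
from drift import *
s,M=st()
im=snap('scene','e4.png'); cv2.imwrite('pics/e4z.png',cv2.resize(im[130:260,180:360],None,fx=4,fy=4,interpolation=cv2.INTER_CUBIC))"
```

```text
t 26.4 tcp [ 0.4226 -0.2564  0.0349] car [-0.0511 -0.2562  0.0349] toolx ang 1.453 F [-1.1  0.9 -0.6] op 0.0175
```

View pics/e4z.png

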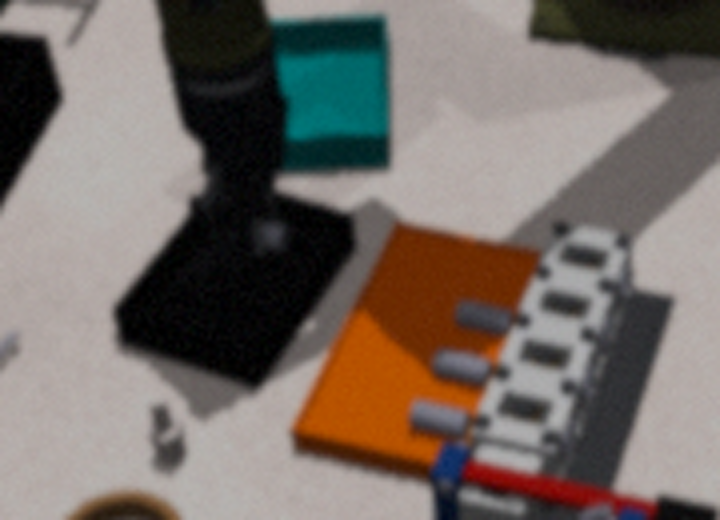

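Over the black bin, within its rim. Release with a partial opening and rise.

Emit:
servo_tool(plan=[0,0,0,0,0.3,0,0,0,0,0.3,0,0,0,0,0.3,0,0,0,0,0.3,0,0,-0.02,0,0.3])

```text
clock: 26.87
tool_pos: [0.4239, -0.2582, 0.0562]
orientation: [0.747, 0.664, -0.001, -0.002]
force: [0.1, 0.0, -0.1]
opening: 0.0299
```

Emit:
servo_tool(plan=[0,0,-0.03,0,0,0.036,0.005,-0.01,0,0,0.036,0.005,0,0,0,0.036,0.005,0,0,0,0.036,0.005,0,0,0])

```text
clock: 27.28
tool_pos: [0.4631, -0.1179, 0.0991]
orientation: [0.748, 0.664, 0.001, 0.001]
force: [0.5, -0.0, -0.3]
opening: 0.0427
```

Emit:
servo_tool(plan=[0.036,0.005,0,0,0,0.009,0.001,0,0,0,0,0,0,0,0,0,0,0,0,0])

```text
clock: 27.62
tool_pos: [0.4738, -0.0748, 0.0982]
orientation: [0.747, 0.665, -0.0, 0.001]
force: [-0.1, -0.4, 0.3]
opening: 0.0427
```

```bash
python3 -c "
from drift import *
s,M=st()
im=snap('wrist','e5.png')
im=snap('scene','e5s.png'); cv2.imwrite('pics/e5z.png',cv2.resize(im[130:260,180:360],None,fx=4,fy=4,interpolation=cv2.INTER_CUBIC));s,M=st()"
```

```text
t 27.62 tcp [ 0.4738 -0.0748  0.0982] car [-0.0216 -0.0698  0.0982] toolx ang 1.455 F [-0.1 -0.4  0.3] op 0.0427
t 27.72 tcp [ 0.4736 -0.0759  0.098 ] car [-0.0217 -0.071   0.098 ] toolx ang 1.452 F [ 0.6 -0.7 -0.5] op 0.0426
```

View pics/e5z.png

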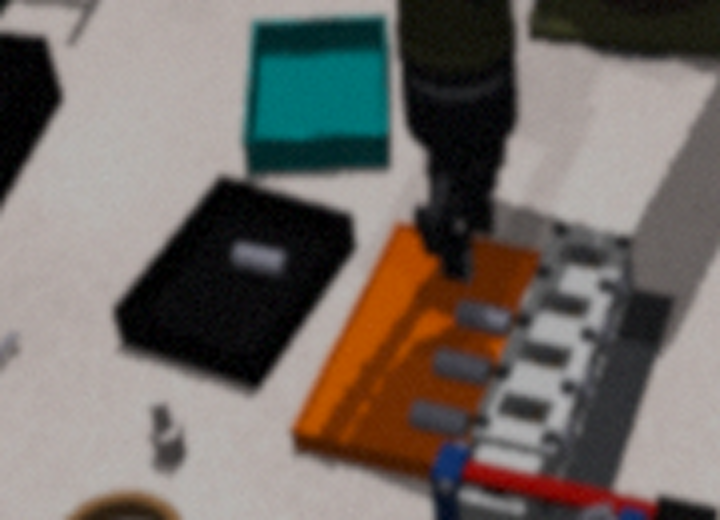

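View pics/e5.png

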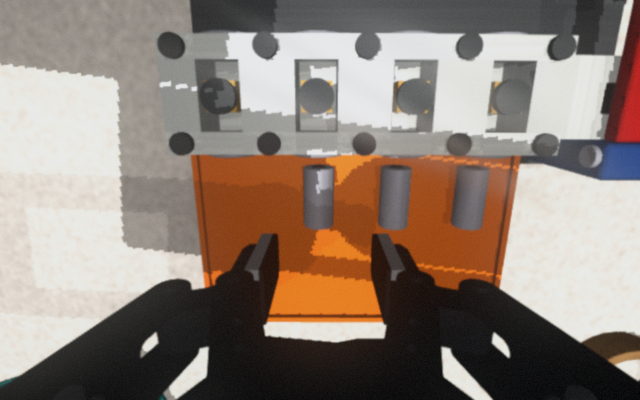

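Emit:
servo_tool(plan=[0.007,-0.0035,0.02,0,0,0,0,0.03,0,0,0,0,0.02,0,0,0,0,0.004,0,0,0,0,0,0,0])

```text
clock: 28.13
tool_pos: [0.4696, -0.0686, 0.0226]
orientation: [0.748, 0.663, -0.001, -0.001]
force: [-1.1, 0.2, 0.2]
opening: 0.0428
```

Emit:
servo_tool(plan=[0,0,0,0,0.3,0,0,0,0,1,0,0,0,0,1,0,0,0,0,1,0,0,0,0,1])

```text
clock: 28.55
tool_pos: [0.4721, -0.0681, 0.0249]
orientation: [0.747, 0.664, 0.001, 0.001]
force: [-0.4, -2.6, 6.5]
opening: 0.0176
```

Emit:
servo_tool(plan=[0,0,0,0,1,0,0,-0.01,0,1,0,0,-0.02,0,1,0,0,-0.03,0,1,0,0,0,0,1])

```text
clock: 28.97
tool_pos: [0.474, -0.068, 0.0878]
orientation: [0.747, 0.664, 0.002, 0.003]
force: [0.9, -0.8, 0.3]
opening: 0.0177
```

```bash
python3 -c "
from drift import *
s,M=st()
im=snap('wrist','e6.png')"
```

```text
t 28.97 tcp [ 0.474  -0.068   0.0878] car [-0.0223 -0.063   0.0878] toolx ang 1.453 F [ 0.9 -0.8  0.3] op 0.0177
```

View pics/e6.png

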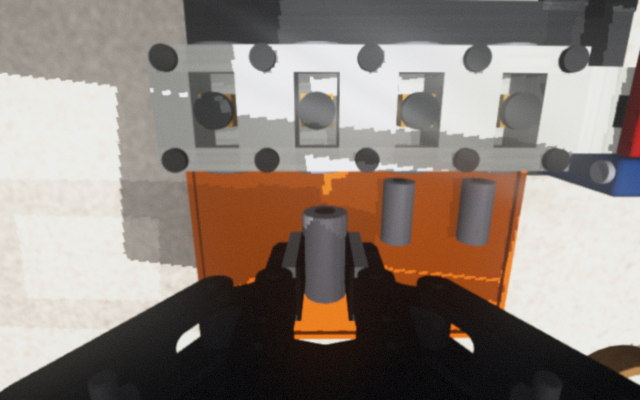

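Emit:
servo_tool(plan=[-0.0395,0.003,0,0,1,-0.0395,0.003,0,0,1,-0.0395,0.003,0,0,1,-0.0395,0.003,0,0,1,-0.0395,0.002,0,0,1])

```text
clock: 29.43
tool_pos: [0.4609, -0.2664, 0.0829]
orientation: [0.747, 0.664, -0.0, -0.001]
force: [0.4, 0.6, -0.4]
opening: 0.0171
```

Emit:
servo_tool(plan=[0,0,0,0,1,0,0,0,0,1,0,0,0.025,0,1,0,0,0.025,0,1,0,0,0,0,1])

```text
clock: 29.85
tool_pos: [0.458, -0.2616, 0.0297]
orientation: [0.747, 0.664, -0.001, -0.005]
force: [-1.7, 1.0, -0.3]
opening: 0.0177
```

```bash
python3 -c "
from drift import *
s,M=st()
im=snap('scene','e7.png'); cv2.imwrite('pics/e7z.png',cv2.resize(im[130:260,180:360],None,fx=4,fy=4,interpolation=cv2.INTER_CUBIC))"
```

```text
t 29.85 tcp [ 0.458  -0.2616  0.0297] car [-0.0153 -0.2572  0.0297] toolx ang 1.454 F [-1.7  1.  -0.3] op 0.0177
```

View pics/e7z.png

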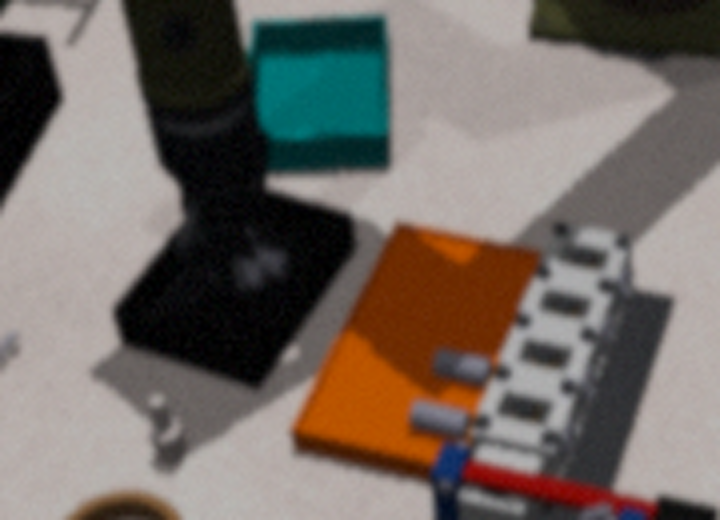

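Emit:
servo_tool(plan=[0,0,0,0,0.3,0,0,0,0,0.3,0,0,0,0,0.3,0,0,0,0,0.3,0,0,-0.02,0,0.3])

```text
clock: 30.32
tool_pos: [0.46, -0.264, 0.0522]
orientation: [0.748, 0.664, -0.001, -0.002]
force: [0.5, -0.5, -0.2]
opening: 0.0297
```

Emit:
servo_tool(plan=[0,0,-0.03,0,0.3,0.03,0.006,-0.02,0,0,0.036,0.008,0,0,0,0.036,0.008,0,0,0,0.036,0.008,0,0,0])

```text
clock: 30.73
tool_pos: [0.5087, -0.131, 0.1056]
orientation: [0.748, 0.664, 0.001, 0.002]
force: [1.4, -0.1, -0.8]
opening: 0.0425
```

Emit:
servo_tool(plan=[0.036,0.007,0,0,0,0.015,0.001,0,0,0,0,0,0,0,0,0,0,0,0,0])

```text
clock: 31.07
tool_pos: [0.5219, -0.0814, 0.1045]
orientation: [0.747, 0.665, 0.0, 0.001]
force: [-0.4, 0.2, 0.2]
opening: 0.0431
```

```bash
python3 -c "
from drift import *
im=snap('wrist','e8.png')
im=snap('scene','e8s.png'); cv2.imwrite('pics/e8z.png',cv2.resize(im[130:260,180:360],None,fx=4,fy=4,interpolation=cv2.INTER_CUBIC));s,M=st()"
```

```text
t 31.17 tcp [ 0.5216 -0.0828  0.1042] car [ 0.0268 -0.0722  0.1042] toolx ang 1.453 F [ 0.2 -0.6  1.4] op 0.0428
```

View pics/e8z.png

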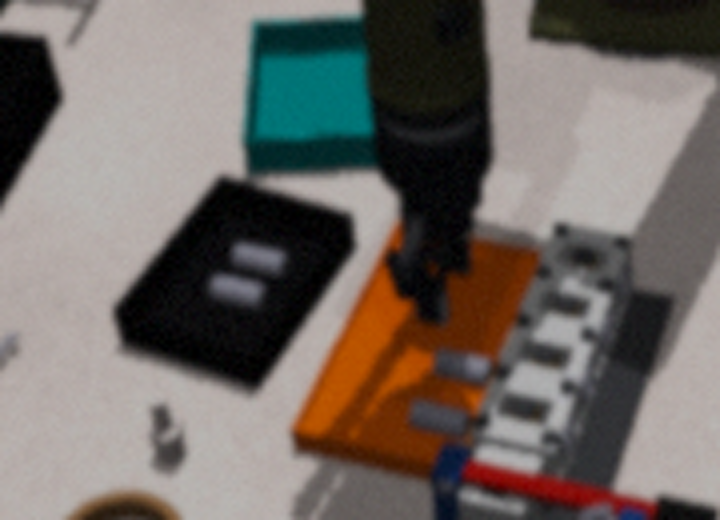

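View pics/e8.png

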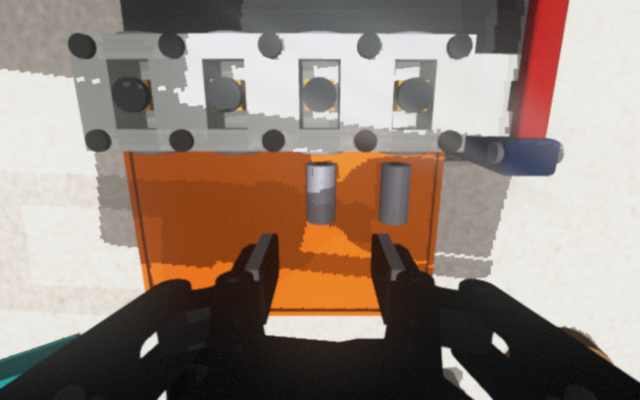

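Two pins in the bin. Pin 3: shift +8 mm x, −3 mm y, down 80 mm.

Emit:
servo_tool(plan=[0.008,-0.003,0.026,0,0,0,0,0.03,0,0,0,0,0.02,0,0,0,0,0.003,0,0,0,0,0,0,0])

```text
clock: 31.58
tool_pos: [0.5182, -0.0749, 0.0237]
orientation: [0.748, 0.663, -0.001, -0.001]
force: [-0.3, -0.6, -0.2]
opening: 0.0427
```

Emit:
servo_tool(plan=[0,0,0,0,0.3,0,0,0,0,1,0,0,0,0,1,0,0,0,0,1,0,0,0,0,1])

```text
clock: 32.0
tool_pos: [0.5209, -0.0746, 0.0262]
orientation: [0.747, 0.664, 0.001, 0.002]
force: [-1.0, -2.1, 7.5]
opening: 0.0171
```

Emit:
servo_tool(plan=[0,0,0,0,1,0,0,-0.01,0,1,0,0,-0.02,0,1,0,0,-0.03,0,1,0,0,0,0,1])

```text
clock: 32.42
tool_pos: [0.5227, -0.0741, 0.0896]
orientation: [0.748, 0.664, 0.003, 0.003]
force: [2.0, 0.4, -0.2]
opening: 0.0175
```

```bash
python3 -c "
from drift import *
s,M=st()
im=snap('wrist','e9.png')"
```

```text
t 32.42 tcp [ 0.5227 -0.0741  0.0896] car [ 0.0269 -0.0634  0.0896] toolx ang 1.453 F [ 2.   0.4 -0.2] op 0.0175
```

View pics/e9.png

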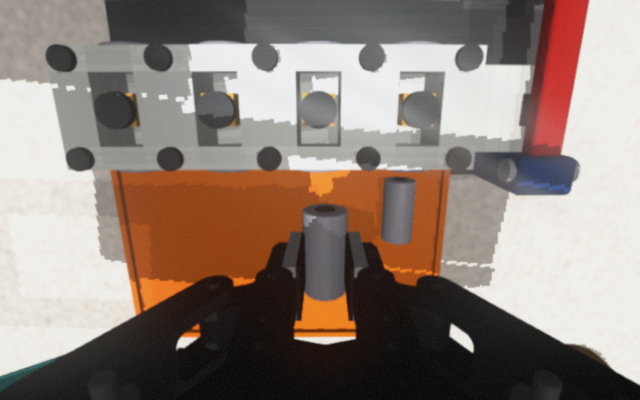

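Emit:
servo_tool(plan=[-0.04,-0.002,0,0,1,-0.04,-0.002,0,0,1,-0.04,-0.002,0,0,1,-0.04,-0.001,0,0,1,-0.04,0,0,0,1])

```text
clock: 32.88
tool_pos: [0.4877, -0.2723, 0.0842]
orientation: [0.747, 0.664, -0.0, -0.001]
force: [0.4, 0.1, -1.6]
opening: 0.0177
```

Emit:
servo_tool(plan=[0,0,0,0,1,0,0,0,0,1,0,0,0.025,0,1,0,0,0.025,0,1,0,0,0,0,1])

```text
clock: 33.3
tool_pos: [0.4855, -0.2679, 0.0307]
orientation: [0.747, 0.664, -0.001, -0.005]
force: [-1.1, -0.2, -0.5]
opening: 0.0173
```

```bash
python3 -c "
from drift import *
s,M=st()
im=snap('scene','e10.png'); cv2.imwrite('pics/e10z.png',cv2.resize(im[130:260,180:360],None,fx=4,fy=4,interpolation=cv2.INTER_CUBIC))"
```

```text
t 33.3 tcp [ 0.4855 -0.2679  0.0307] car [ 0.0127 -0.2602  0.0307] toolx ang 1.454 F [-1.1 -0.2 -0.5] op 0.0173
```

View pics/e10z.png

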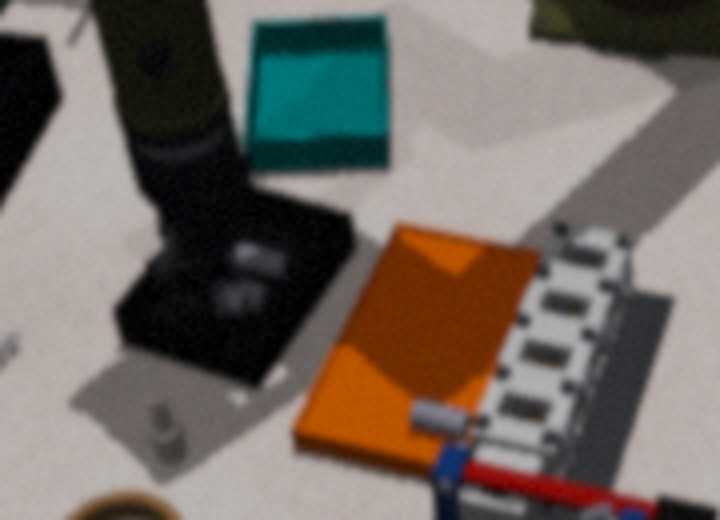

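Emit:
servo_tool(plan=[0,0,0,0,0.3,0,0,0,0,0.3,0,0,0,0,0.3,0,0,0,0,0.3,0,0,-0.02,0,0.3])

```text
clock: 33.77
tool_pos: [0.4874, -0.2703, 0.0531]
orientation: [0.748, 0.664, -0.001, -0.002]
force: [-0.6, 0.7, -0.1]
opening: 0.03
```

Emit:
servo_tool(plan=[0,0,-0.03,0,0.3,0.03,0.01,-0.02,0,0,0.036,0.012,0,0,0,0.036,0.012,0,0,0,0.036,0.012,0,0,0])

```text
clock: 34.18
tool_pos: [0.5522, -0.1392, 0.1067]
orientation: [0.748, 0.664, 0.001, 0.001]
force: [1.3, 0.5, 0.3]
opening: 0.0429
```

Emit:
servo_tool(plan=[0.036,0.012,0,0,0,0.015,0.001,0,0,0,0,0,0,0,0,0,0,0,0,0])

```text
clock: 34.52
tool_pos: [0.5703, -0.09, 0.1055]
orientation: [0.747, 0.665, 0.0, 0.001]
force: [-0.0, -0.3, -0.3]
opening: 0.0424
```

```bash
python3 -c "
from drift import *
im=snap('wrist','e11.png')
im=snap('scene','e11s.png'); cv2.imwrite('pics/e11z.png',cv2.resize(im[130:260,180:360],None,fx=4,fy=4,interpolation=cv2.INTER_CUBIC));s,M=st()"
```

```text
t 34.62 tcp [ 0.5697 -0.0915  0.1052] car [ 0.0756 -0.0752  0.1052] toolx ang 1.453 F [ 0.1 -0.4 -0.8] op 0.0426
```

View pics/e11z.png

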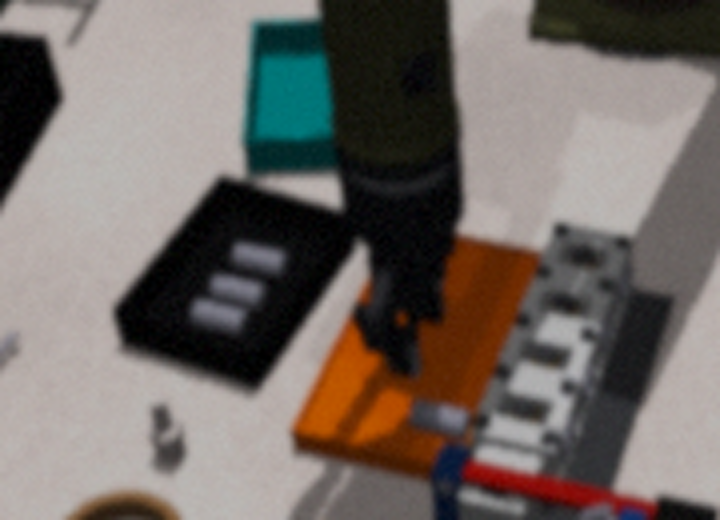

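View pics/e11.png

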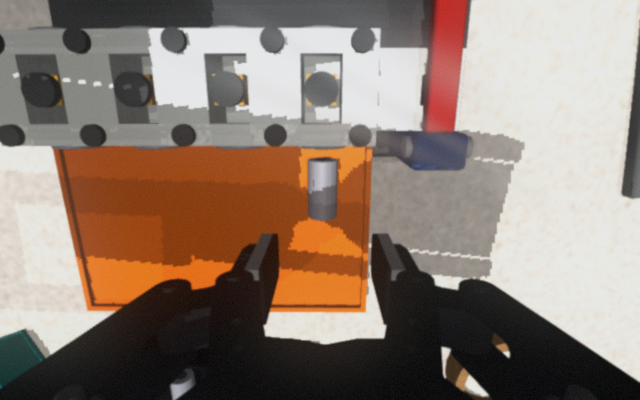

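Emit:
servo_tool(plan=[0.011,-0.0015,0.026,0,0.3,0,0,0.03,0,0.3,0,0,0.014,0,0.3,0,0,0,0,0.3,0,0,0,0,0.3])

```text
clock: 35.03
tool_pos: [0.5688, -0.081, 0.0342]
orientation: [0.748, 0.663, -0.001, -0.001]
force: [1.1, 0.2, 1.2]
opening: 0.0299
```

```bash
python3 -c "
from drift import *
s,M=st()
im=snap('wrist','e12.png')"
```

```text
t 35.03 tcp [ 0.5688 -0.081   0.0342] car [ 0.0734 -0.0648  0.0342] toolx ang 1.451 F [1.1 0.2 1.2] op 0.0299
```

View pics/e12.png

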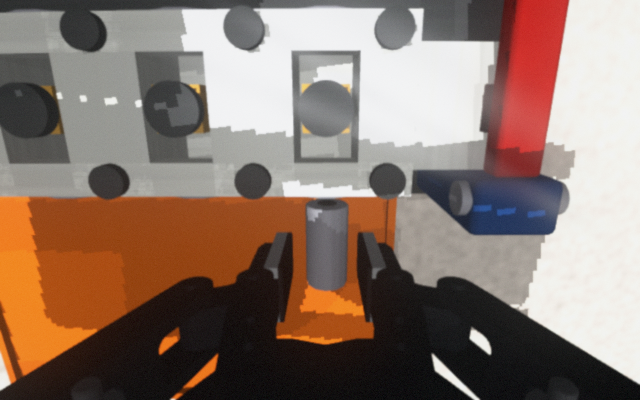

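Emit:
servo_tool(plan=[0,0,0.007,0,0.4,0,0,0.003,0,0.5,0,0,0,0,1,0,0,0,0,1,0,0,0,0,1])

```text
clock: 35.5
tool_pos: [0.5703, -0.0801, 0.0253]
orientation: [0.748, 0.664, 0.0, 0.001]
force: [0.3, -1.3, 2.3]
opening: 0.0176
```

Emit:
servo_tool(plan=[0,0,0,0,1,0,0,-0.01,0,1,0,0,-0.02,0,1,0,0,-0.03,0,1,0,0,0,0,1])

```text
clock: 35.92
tool_pos: [0.5728, -0.0801, 0.0898]
orientation: [0.748, 0.664, 0.002, 0.003]
force: [1.3, -0.7, -0.3]
opening: 0.0177
```

```bash
python3 -c "
from drift import *
s,M=st()
im=snap('wrist','e13.png')"
```

```text
t 35.92 tcp [ 0.5728 -0.0801  0.0898] car [ 0.0774 -0.0635  0.0898] toolx ang 1.453 F [ 1.3 -0.7 -0.3] op 0.0177
```

View pics/e13.png

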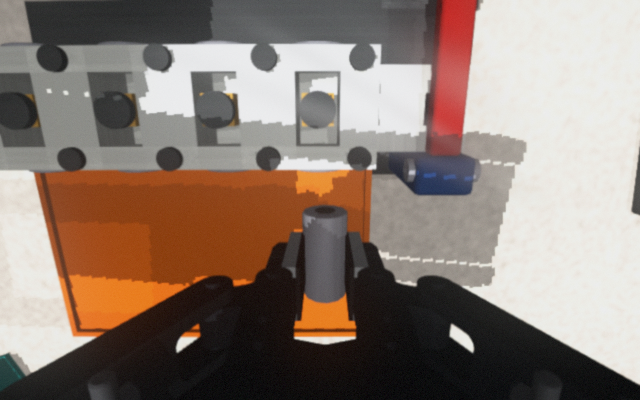

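Emit:
servo_tool(plan=[-0.04,-0.0075,0,0,1,-0.04,-0.0075,0,0,1,-0.04,-0.0075,0,0,1,-0.04,-0.0075,0,0,1,-0.04,-0.0075,0,0,1])

```text
clock: 36.38
tool_pos: [0.5074, -0.2747, 0.0841]
orientation: [0.747, 0.664, -0.0, -0.001]
force: [0.8, -0.0, -0.9]
opening: 0.0171
```

Emit:
servo_tool(plan=[0,0,0,0,1,0,0,0,0,1,0,0,0.02,0,1,0,0,0.018,0,1,0,0,0,0,1])

```text
clock: 36.8
tool_pos: [0.5063, -0.2709, 0.0435]
orientation: [0.747, 0.664, -0.001, -0.004]
force: [-0.5, 1.4, -0.8]
opening: 0.0176
```

Emit:
servo_tool(plan=[0,0,0,0,1,0,0,0,0,1])

```text
clock: 36.97
tool_pos: [0.5093, -0.2729, 0.047]
orientation: [0.747, 0.665, 0.0, -0.0]
force: [-0.4, -0.1, -0.9]
opening: 0.0174
```

```bash
python3 -c "
from drift import *
s,M=st()
im=snap('scene','e14.png'); cv2.imwrite('pics/e14z.png',cv2.resize(im[130:260,180:360],None,fx=4,fy=4,interpolation=cv2.INTER_CUBIC))"
```

```text
t 36.97 tcp [ 0.5093 -0.2729  0.047 ] car [ 0.0369 -0.2624  0.047 ] toolx ang 1.454 F [-0.4 -0.1 -0.9] op 0.0174
```

View pics/e14z.png

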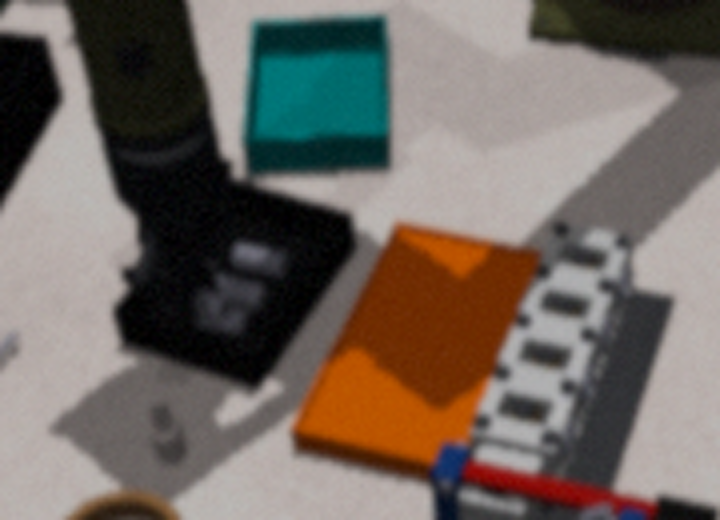

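Emit:
servo_tool(plan=[0,-0.004,0.003,0,1,0,0,0,0,1,0,0,0,0,0.4,0,0,0,0,0.4,0,0,0,0,0.4])

```text
clock: 37.43
tool_pos: [0.5052, -0.2737, 0.0442]
orientation: [0.748, 0.664, 0.0, 0.0]
force: [-1.3, 0.6, 0.4]
opening: 0.0259
```

Emit:
servo_tool(plan=[0,0,0,0,0.3,0,0,-0.03,0,0.3,0,0,-0.04,0,0,0,0,-0.04,0,-1,0,0,-0.04,0,-1])

```text
clock: 37.85
tool_pos: [0.5044, -0.2732, 0.1951]
orientation: [0.748, 0.664, -0.0, -0.001]
force: [0.8, -0.3, -0.6]
opening: 0.0651
```

Emit:
servo_tool(plan=[0.04,0,-0.02,0,-1,0.04,0,-0.02,0,-1,0.04,0,0,0,-1,0.03,0,0,0,-1,0,0,0,0,-1])

```text
clock: 38.27
tool_pos: [0.522, -0.1248, 0.2319]
orientation: [0.746, 0.666, 0.001, -0.001]
force: [-0.9, 0.5, -0.3]
opening: 0.0857
```

Emit:
servo_tool(plan=[0,0,0,0,-1,0,0,0,0,-1,0,0,0,0,-1])

```text
clock: 38.52
tool_pos: [0.5219, -0.131, 0.2308]
orientation: [0.748, 0.664, -0.0, 0.0]
force: [-0.4, -0.2, -0.5]
opening: 0.0854
```

```bash
python3 -c "
from drift import *
s,M=st()
im=snap('wrist','f1.png');im=snap('scene','f1s.png');cv2.imwrite('pics/f1z.png',cv2.resize(im[130:290,180:360],None,fx=3.7,fy=3.7,interpolation=cv2.INTER_CUBIC));snap('side','f1d.png')"
```

```text
t 38.52 tcp [ 0.5219 -0.131   0.2308] car [ 0.0328 -0.12    0.2308] toolx ang 1.452 F [-0.4 -0.2 -0.5] op 0.0854
```

View pics/f1z.png

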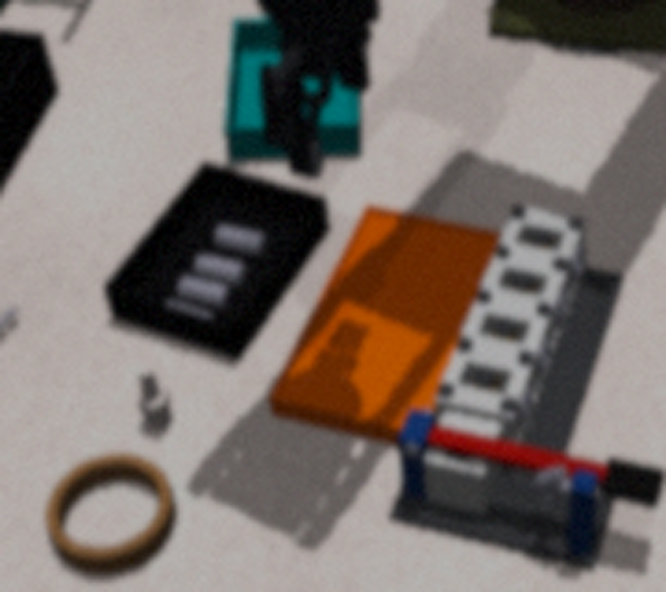

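View pics/f1s.png

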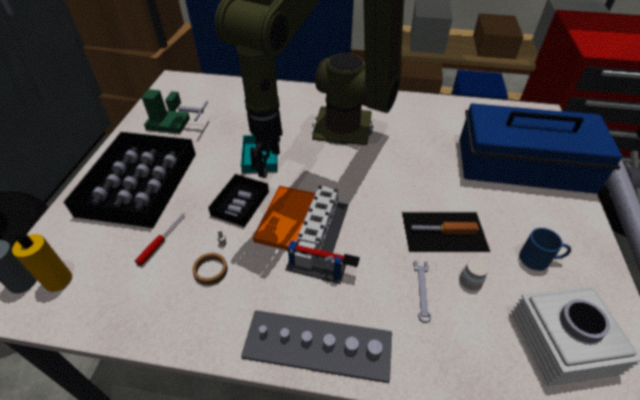

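View pics/f1d.png

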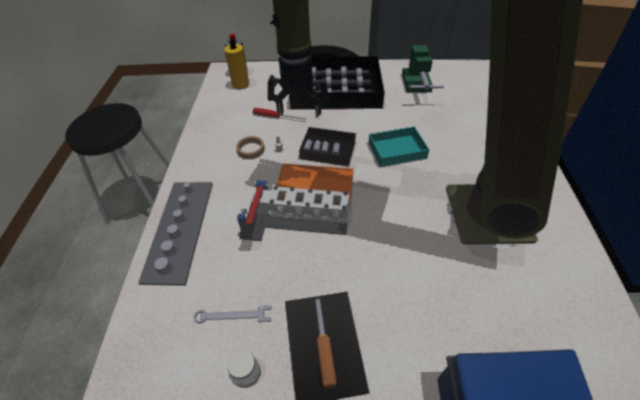

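View pics/f1.png

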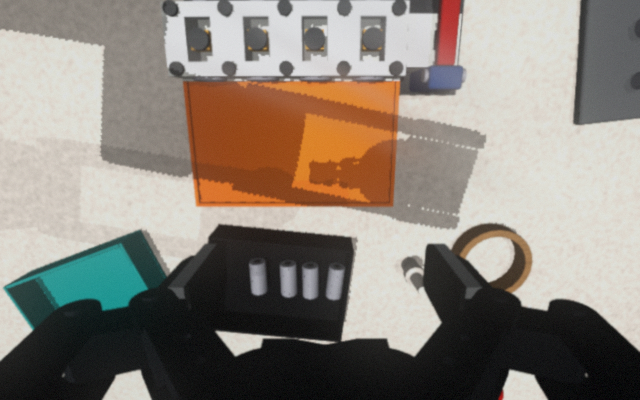

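```bash
python3 -c "
from h import *
print(ticket.sign_off())"
```

```text
the job is handed in; nothing more can be done
None
```

I finished the job and handed it in at about 38.5 s on the robot's clock. The sign-off gives no verdict, so what follows is from my own last camera views.

- **Clamp:** I pressed the lever to its stop with about 26 N. It stayed down after I lifted off, with the catch over the nub, and it is still down in the last pictures.
- **Pins:** All four bores held a pin, and each took about 8 N to push. All four dropped into the tray, and I then carried them to the black parts bin. The last wrist, scene and side pictures show all four in the bin and the tray empty.
- **Drift:** It lies flat and wholly on the mat. I laid it there before carrying the pins, because the one gripper had to be free, so that differs from the order as written. I put it in line with the mat rather than in its first pose, where its tip hung off the edge.
- **Disturbances:** The bin was knocked a few centimetres aside during the pushing, so I measured its position again before using it. I saw no slip of the grip.
- **Other things:** I touched none of the bystanders, and they appear to be where they were. The gripper ended open and clear of everything, with its fingertips at about z 0.23 m. The largest force at any call's end was that 26 N. No check failed.

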